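# Fasten the honing wheel and set out the sharpening corner

## Task

Get the sharpening corner ready: turn the honing wheel's crank until it points straight up, so that the flat of the shaft faces the setscrew, move the oil can that blocks the T-handled hex key aside, and use the key to tighten the setscrew clockwise all the way to its stop, never tightening before the flat faces it. Then put the key back upright and fully home in its hole and the can back upright and square on its pad. Every sharpening stone lying on the bench must end up flat on the tray in a neat row, each centred on its own marked place and lined up with it; leave everything else on the bench alone.

Things in the scene. Friction and masses are not known exactly. Their poses are not given: they have to be found in the camera images.
- shaft (a joint): Angle of the horizontal steel shaft of the hand-cranked honing wheel, rad. At 0 the crank arm points straight up and the flat, which is on the same side of the shaft as the crank arm, faces up to the setscrew. Positive: the crank leans towards the machine's +x side (away from the robot). Range -1.5 to 1.5; friction (0.35 N m) keeps it where it is left. The wheel and its hub stay still; only shaft and crank turn.
- crank_grip (a point): Middle of the wooden crank grip: a round bar 22 mm thick and 65 mm long, parallel to the shaft (its own y axis lies along the shaft), freely revolving on its pin, 70 mm from the shaft's axis. Nothing is within 25 mm beside it, below it or beyond its free (-y) end; the crank arm is 31 mm from its middle on the +y side.
- shaft_axis (a point): Point on the shaft's axis, straight under crank_grip when the crank points up; 100 mm above the bench. It belongs to the fixed machine (turned about the vertical only): its y axis lies along the shaft, x is the machine's far side. In this frame the middle of the crank grip is at x = 70 mm times sin(shaft), y = 0, z = 70 mm times cos(shaft). The setscrew is 116.5 mm further along +y, the wheel (156 mm across, the machine's other end) lies beyond it.
- setscrew (a joint): Angle turned by the setscrew, rad: grows clockwise as seen from above; loose at 0 to 0.25 (start), stops dead, tight, at 1.3. It has light friction (0.06 N m).
- screw_mouth (a point): Centre of the mouth of the upright setscrew on top of the hub, 145 mm above the bench, opening upwards; it turns with the screw. Head 31 mm across; hexagonal socket 15 mm across flats and 15 mm deep, no chamfer, corners on the screw's own x axis and every 60 degrees from it. With the crank up, the top of the crank grip is 181 mm above the bench.
- key_bar (a point): Middle of the handle bar of the T-handled hex key, on the key's axis: black bar 90 mm long (key's x axis), 16 mm wide, 20 mm high. z axis points up along the key when it stands upright. Key: 160 g; hexagonal shank 14 mm across flats, corners on the key's x axis and every 60 degrees; its bottom 6 mm taper to 8 mm; a collar 34 mm across has its underside 55 mm above the tip and 58 mm below the middle of the bar; round shank 14 mm thick between collar and bar.
- key_tip (a point): Centre of the bottom end of the hex key, 113 mm below key_bar.
- hole (a point): Mouth of the round hole, 22 mm across and 64 mm deep, in the wooden key block (40 mm in x, 60 mm in y), 70 mm above the bench. The key stands in it with its collar resting on the block, its bar roughly along the stand's y axis; put back so, the bar is clear of the can.
- pad (a point): Middle of the black rubber pad (96 x 74 mm, long side along x) on the stand's base board (155 x 110 mm), on its surface, 6 mm above the bench, where the can belongs. Its x axis points to the key block, whose hole is 66 mm away.
- can_mid (a point): Middle of the oil can: an upright metal can 88 mm (own x) by 60 mm (own y) by 150 mm high, 0.3 to 0.6 kg; this point is 75 mm above its underside. A screw cap of 26 mm stands 16 mm above the top. It stands on the pad close against the key block, 13 mm from the key's bar. Apart from any stones, the bench in front of the stand (0.40 to 0.50 m straight ahead of the robot's base, 0.1 m to either side) is clear.
- stone1_mid (a point): Middle of a sharpening stone on a wooden back, a block 110 mm (x) by 36 mm (y) by 28 mm high, 0.28 kg; this point is 14 mm above its underside. One to three stones are on the bench.
- stone2_mid (a point): Second stone, same as the first; may be absent.
- stone3_mid (a point): Third stone, same as the first; may be absent.
- tray: Fixed steel tray 159 x 314 mm, origin in the middle of its underside, floor 6 mm and rim 11 mm above the bench. Three marked places in a row along its y axis, 100 mm apart.
- place1 (a point): Middle of the first marked place, on the tray's floor: a dark rectangle 120 x 46 mm, long side along the tray's x axis. A stone belongs on it with its long side along the tray's x, either way round.
- place2 (a point): Second marked place (the middle of the tray).
- place3 (a point): Third marked place.
- tin: Open metal cup, 72 mm across and 80 mm high, origin under its middle, a bystander.
- offcut: Wood offcut 160 x 50 x 20 mm, a bystander.
- driver: Screwdriver lying on the bench near the robot, a bystander.
There are look-alikes about, which are no part of the job. Leave any orange look-alike of the part that bears stone3_mid alone.

How it is judged (in metres and radians):
On the way, in this order (a step that is already met when the one before it is completed fails the run):
1. crank up with the flat facing the still loose setscrew, the can off its pad and the key out of its block (value of joint shaft between -0.14 and 0.14 rad and value of joint setscrew below 0.5 rad and horizontal distance between can_mid and pad above 0.05 m and height (world z) of key_tip above 0.075 m), for 0.2 s.
2. setscrew turned to its stop with the key in its socket, the flat still facing it (value of joint shaft between -0.14 and 0.14 rad and value of joint setscrew above 1.15 rad and horizontal distance between key_tip and screw_mouth below 0.006 m and z of key_tip in the frame of screw_mouth below -0.006 m), for 0.2 s.
At the end, for the whole second after the job is handed in: Screw within 0.15 rad of its stop, flat within 0.14 rad of it; key upright in its hole, collar within 5 mm of the block; can upright within 20 mm of its pad's middle, 0.2 rad of square; each stone flat, within 15 mm and 0.17 rad of a marked place; all at rest (value of joint shaft between -0.14 and 0.14 rad and value of joint setscrew above 1.15 rad and horizontal distance between key_tip and hole below 0.008 m and z of key_bar in the frame of hole below 0.063 m and angle between each of key_bar, stone1_mid, stone2_mid, stone3_mid's own z axis and vertical below 0.1 rad and linear speed of each of key, can, stone1, stone2, stone3 below 0.02 m/s and horizontal distance between can_mid and pad below 0.02 m and angle between the x axis of can_mid and the x axis of pad, either way round below 0.2 rad and angle between can_mid's own z axis and vertical below 0.08 rad and z of can_mid in the frame of pad below 0.082 m and (horizontal distance between stone1_mid and place1 below 0.015 m or horizontal distance between stone1_mid and place2 below 0.015 m or horizontal distance between stone1_mid and place3 below 0.015 m) and angle between the x axis of each of stone1_mid, stone2_mid, stone3_mid and the x axis of tray, either way round below 0.17 rad and z of each of stone1_mid, stone2_mid, stone3_mid in the frame of tray below 0.026 m and (horizontal distance between stone2_mid and place1 below 0.015 m or horizontal distance between stone2_mid and place2 below 0.015 m or horizontal distance between stone2_mid and place3 below 0.015 m) and (horizontal distance between stone3_mid and place1 below 0.015 m or horizontal distance between stone3_mid and place2 below 0.015 m or horizontal distance between stone3_mid and place3 below 0.015 m)); the robot touches nothing.
It fails at once if the setscrew is tightened while the shaft's flat does not face it (value of joint setscrew above 0.6 rad and not (value of joint shaft between -0.14 and 0.14 rad)).
It fails at once if the setscrew is turned by something other than the key in its socket (velocity of joint setscrew above 0.15 rad/s and distance between key_tip and screw_mouth above 0.03 m).
It fails at once if the can is knocked over (angle between can_mid's own z axis and vertical above 0.7 rad).
It fails at once if something else on the bench is shoved more than 5 cm or knocked over (distance of any of tin, offcut, driver from where it was at the start of the episode above 0.05 m or angle between tin's own z axis and vertical above 0.6 rad).
Of stone1, stone2, stone3 only 1 to 3 are there at a start; the rules pass over those that are not, and their reading is None.
At some moment in a run one of stone1, stone2, stone3 may be knocked a few centimetres aside while the robot is not near it.
It also fails if it takes over 210 s, if anything falls off the work surface, if the arm or the gripper's body presses on something with over 40 N, if the wrist force passes 120 N, or if a joint passes its speed limit or range.

## Robot

A 7-joint arm with a two-finger parallel gripper is mounted at the origin on the work surface. World frame = base frame: x ahead of the robot, y to its left, z up, the work surface at z = 0. Lengths are in m, angles in degrees, forces in N, time in s.
With the tool pointing down it reaches from about 0.35 to 0.9 m from the base axis. Payload 19.9 kg.
Tool frame: the origin (TCP) lies at the very end of the fingers, on their centre line; the grasp point (between the pads) lies pinch_z behind it (pinch_z is the distance from the TCP to the grasp point, in m); z points along the fingers, y is the line along which they close (so a half turn about z gives the same grasp; the last joint's range is limited). The gripper opens to 85 mm and grips with 20 to 120 N. Pads are 22 mm wide; open, the fingers measure 114 mm over their backs; the gripper's body (76 mm by 85 mm) begins 54 mm behind the grasp point. The pads swing forward as they close: fully open they stand 13 mm farther back than shut.
Start: joints at [-77.206, 23.915, -0.59, 92.452, 0.269, 63.638, -3.037], TCP at [0.164, 0.603, 0.231] pointing down, gripper open.
Joint ranges: [-161.28, 161.28], [-22.2, 115.67], [-73.04, 71.86], [3.21, 147.25], [-68.34, 248.33], [10.77, 114.83], [-161.83, 161.83]. Speed limits (degrees/s): [108.29, 108.29, 136.94, 136.94, 172.46, 172.46, 172.46].

## Interface

Orientations are given as [roll, pitch, yaw] about the fixed x, y, z axes, in that order (R = Rz(yaw) Ry(pitch) Rx(roll)).
In Python, from rig import * gives the robot as it stands.
- The arm moves only by the tool servo_tool, never from a script. Its argument "plan" is a list of rows, each a list of 5 numbers: the gripper's target within -1 to 1 (fully open at 1, half-way at 0, shut at -1), then the shift along the world's x, y, z normalised to -1 to 1, where 1 is 40 mm, then the turn about the world's z normalised to -1 to 1, where 1 is 0.12 rad. A call has 1 to 10 rows; each row shifts and turns the commanded pose from where the row before left it; what a row does not reach is not made up. A row lasts 1/12 s, in which the tool goes at most 41.7 mm and 7.16 degrees, less where a joint would pass 70% of its speed; a pose out of reach is approached as far as the arm can. A call with a number of a shift or a turn outside -1 to 1 is refused whole. A call with a gripper value outside its range is refused whole. The fingers move at their own pace and stop on an object; "force" is the grip in N (left out, the last holds). Time passes only in rows, so rows that do not move let the fingers close. It gives the time, the measured TCP pose, the force, the opening and the grip force at its end, in the units of the state.
- get_obs(): the state, without advancing time (a new reading comes with each control period).
- capture(name): name is "scene" or "top" or "wrist"; returns a dict with "color" (420x560x3 uint8, red, green, blue), "fx", "fy", "cx", "cy" (pixels), "R" (3x3) and "t" (3): a world point X has camera coordinates R X + t. Camera axes: x right, y down, z forward; pixel columns grow to the right and rows downward; lengths in m; the calibration is good to about 2 mm. A picture is of the moment at which its call begins. There is no depth.
- hand_in(): hands the job in; it is judged then, once.
Trained networks look in a picture, given as the dict that the camera call returned (one of the last four; its "shot" number tells which), for a name from the list of things; names that differ only in an ending like _2 or _b are one class to them, and where a whole thing is asked for, a point or a joint stands for the part that bears it (a point fixed in the world has none). Each returns a list of dicts, best first, with "p" (0 to 1); they miss things now and then, are a little off and sometimes report something else, mostly with a low value. They report only what shows in the picture. A call takes as long as a camera call. They do not tell look-alikes from the thing itself.
- spot_in(target, picture): "box" ([left, top, right, bottom] as shares, 0 to 1, of the picture: columns of its width, rows of its height, round what is visible of it).
- tip_of(target, picture): "centre" ([column, row] as shares, 0 to 1, of the picture: columns of its width, rows of its height: a listed point, or the origin of a listed thing).
The state is a dict: "clock": time; "joint_positions": joint angles; "qvel": joint speeds; "joint_efforts": joint torques, N m; "tcp_pos": TCP position; "tool_rot": TCP orientation; "wrist_force": force on the tool from outside, world axes, zero at the start; "moment": the same for the moment, N m; "finger_gap": finger opening in m; "gripper_force": force on a finger pad.
Only numpy, scipy, OpenCV 4.12 (cv2) and the standard library are available. Lean on these libraries where they do the work, as an engineer would, in place of code of your own. Each camera call takes 0.05 s, during which the arm holds its last target. There are 200 camera calls.

## Working session

There is one attempt and no reset: what is moved stays moved. The work goes in short steps, Python scripts to look and compute and a tool call to move; the robot and the scene stay as the last step left them, time stands still between calls to the robot, and variables do not carry over. Pictures are saved under pics/ and viewed, at most 14 in all, crops included, and the job is handed in when it is done.

Besides the shell and the picture viewer there is one more tool, called after "Call:" as name(argument=value, ...), one argument or row to a line, values as JSON. servo_tool: Moves the arm, as the interface text tells. Its arguments: {"type":"object","properties":{"plan":{"type":"array","items":{"type":"array","items":{"type":"number"}}},"force":{"type":"number"}},"required":["plan"]}

```bash
mkdir -p pics; ls; cat > h.py <<'E'
from rig import *
import numpy as np, cv2
def snap(n,f=None):
    c=capture(n)
    if f: cv2.imwrite(f'pics/{f}.png',c['color'][...,::-1])
    return c
def ray(c,u,v,z):
    d=np.linalg.inv(c['R'])@np.array([(u-c['cx'])/c['fx'],(v-c['cy'])/c['fy'],1.]); o=-c['R'].T@c['t']
    return o+d*(z-o[2])/d[2]
def proj(c,X):
    p=c['R']@np.array(X)+c['t']; return np.array([c['fx']*p[0]/p[2]+c['cx'],c['fy']*p[1]/p[2]+c['cy']])
def pt(c,name,z,pm=0.3):
    r=[]
    for d in tip_of(name,c):
        if d['p']<pm: continue
        u,v=d['centre'][0]*560,d['centre'][1]*420
        r.append((round(d['p'],2),[round(u),round(v)],ray(c,u,v,z).round(4).tolist()))
    return r
E
python3 - <<'E'
from h import *
a=snap('scene','s1');b=snap('top','t1')
Z=dict(crank_grip=.15,shaft_axis=.1,screw_mouth=.145,key_bar=.128,hole=.07,pad=.006,can_mid=.081,stone1_mid=.014,tray=0,place1=.006,place2=.006,place3=.006,tin=0,offcut=0)
for n,z in Z.items():
  print(n);print('  S',pt(a,n,z)[:4]);print('  T',pt(b,n,z)[:5])
o=get_obs();print(o)
for c in(a,b):print((-c['R'].T@c['t']).round(3),c['fx'])
E
```

```text
pics
crank_grip
  S [(0.95, [365, 170], [0.6255, 0.1935, 0.15])]
  T [(0.59, [176, 176], [0.6007, 0.2078, 0.15]), (0.5, [388, 212], [0.4966, -0.3839, 0.15])]
shaft_axis
  S []
  T [(0.96, [182, 195], [0.5561, 0.2014, 0.1])]
screw_mouth
  S [(0.72, [326, 215], [0.5993, -0.0015, 0.145]), (0.62, [350, 141], [0.5436, 0.2966, 0.145])]
  T [(0.58, [139, 197], [0.5413, 0.3114, 0.145])]
key_bar
  S [(0.82, [351, 213], [0.6456, 0.0505, 0.128])]
  T []
hole
  S [(0.84, [349, 229], [0.6508, 0.0469, 0.07]), (0.63, [270, 173], [0.3695, 0.135, 0.07]), (0.3, [349, 213], [0.6298, 0.0998, 0.07])]
  T [(0.92, [233, 163], [0.6569, 0.0574, 0.07]), (0.73, [182, 196], [0.557, 0.2074, 0.07])]
pad
  S [(0.7, [326, 236], [0.5908, 0.0498, 0.006])]
  T [(0.76, [240, 190], [0.5863, 0.0404, 0.006])]
can_mid
  S [(0.75, [324, 215], [0.5761, 0.0526, 0.081])]
  T [(0.75, [239, 187], [0.582, 0.0379, 0.081])]
stone1_mid
  S [(0.92, [259, 238], [0.4392, -0.0518, 0.014])]
  T [(0.72, [236, 184], [0.6025, 0.052, 0.014]), (0.68, [356, 212], [0.5119, -0.3234, 0.014]), (0.61, [267, 237], [0.4352, -0.0455, 0.014])]
tray
  S
[... 1503 characters left out ...]
   0.26977523,  63.63977678,  -3.03609499]), 'qvel': array([-0.08185894, -0.02649383, -0.01585036,  0.00738083,  0.04251797,
        0.11300479,  0.01520991]), 'joint_efforts': array([-5.49654105e-04, -8.64210606e+01,  6.78027403e-01, -4.35197532e+01,
        1.91343954e-02,  1.99114729e-03,  2.59928765e-05]), 'tcp_pos': array([0.16355136, 0.60319547, 0.23126436]), 'tool_rot': array([-1.79994429e+02,  2.27791978e-03,  1.64830381e+02]), 'wrist_force': array([ 1.23811094, -0.20431453, -0.08825174]), 'moment': array([-0.00445796, -0.03145325, -0.05336962]), 'gripper_force': 0.0, 'finger_gap': 0.0857258070231953}
[ 0.798 -0.628  0.865] 403.65739020917374
[ 0.37  -0.06   1.249] 397.95647898535276
```

```bash
cd pics; python3 -c "
import cv2
for n in('s1','t1'):
    i=cv2.imread(n+'.png');cv2.imwrite(n+'b.png',cv2.resize(i,(800,600),interpolation=cv2.INTER_CUBIC))"
```

```text
(no output)
```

View pics/s1b.png

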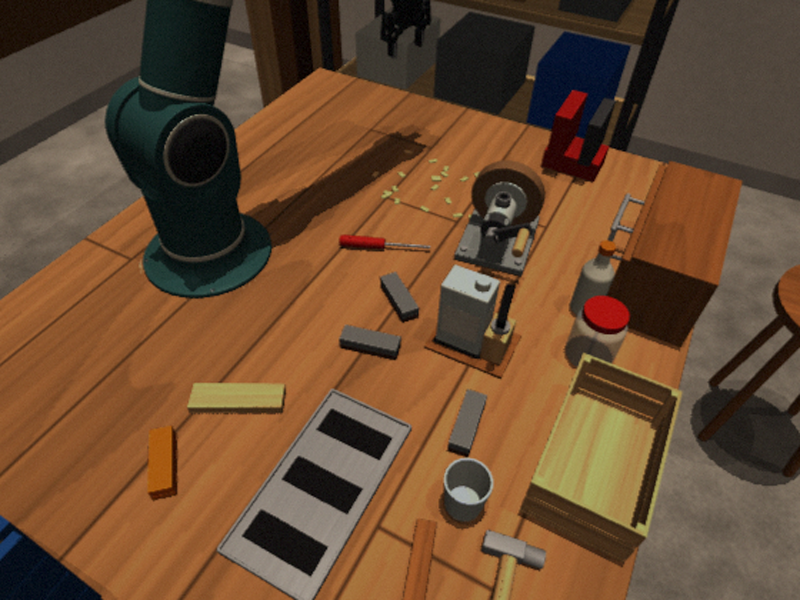

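View pics/t1b.png

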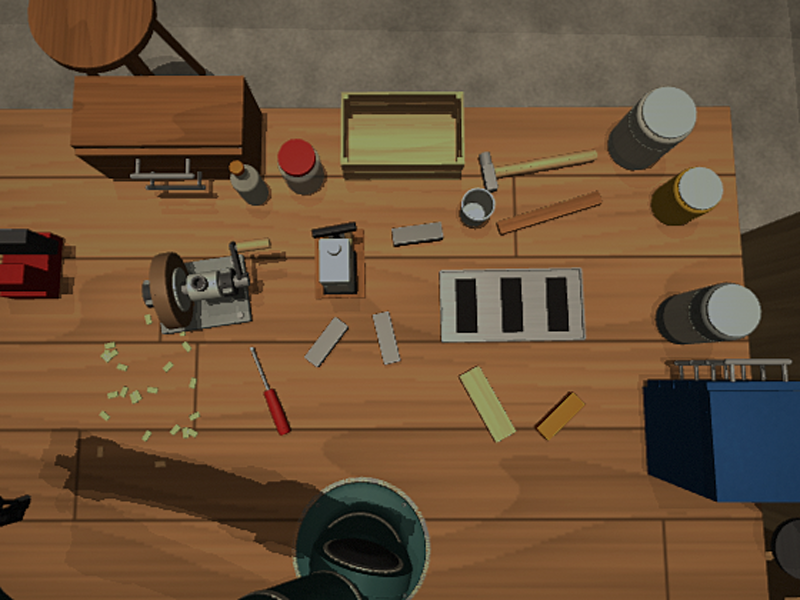

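The pictures show three grey stones (top, 800-wide view: (326,342), (386,338), (417,234)). The orange look-alike is at (560,415), the tray at (511,305), the can and key at (337,262) and the machine at (205,285), with its crank leaning far to +x. Next I measure yaws and positions by segmentation.

```bash
cat >> h.py <<'E'
def rects(c,X,z,half=45,smax=70,vmin=70,invdark=None,amin=60):
    """grey blobs near projected X: world centre, sides, yaw"""
    img=c['color']; hsv=cv2.cvtColor(img,cv2.COLOR_RGB2HSV)
    m=((hsv[...,1]<smax)&(hsv[...,2]>vmin)) if invdark is None else (hsv[...,2]<invdark)
    m=m.astype(np.uint8); u,v=proj(c,X).round().astype(int)
    k=np.zeros_like(m); k[max(v-half,0):v+half,max(u-half,0):u+half]=1
    m=cv2.morphologyEx(m*k,cv2.MORPH_OPEN,np.ones((3,3),np.uint8)); out=[]
    for q in cv2.findContours(m,cv2.RETR_EXTERNAL,cv2.CHAIN_APPROX_NONE)[0]:
        if cv2.contourArea(q)<amin: continue
        W=np.array([ray(c,a[0],a[1],z)[:2] for a in q[:,0]],np.float32)
        (x,y),(w,h),an=cv2.minAreaRect(W)
        if w<h: w,h,an=h,w,an+90
        out.append([round(float(t),4) for t in (x,y,w,h,(an+90)%180-90)])
    return out
E
python3 - <<'E'
from h import *
c=snap('top')
for X in [(.43,-.04,.02),(.42,.05,.02),(.60,-.13,.02)]: print('stone',rects(c,X,.028,22))
print('marks',rects(c,(.51,-.327,.006),.006,45,invdark=45))
print('tray',rects(c,(.51,-.327,.011),.011,75,amin=1500))
print('can',rects(c,(.58,.045,.156),.156,25))
s=snap('scene')
for n,z in dict(crank_grip=.15,key_bar=.128,hole=.07,screw_mouth=.145,shaft_axis=.1).items(): print(n,pt(c,n,z,.1),pt(s,n,z,.1))
E
```

```text
stone [[0.4385, -0.0554, 0.1088, 0.036, 13.2125]]
stone [[0.4303, 0.0732, 0.1096, 0.036, -37.0032]]
stone [[0.5587, -0.1844, 0.0504, 0.0218, -0.8404], [0.6571, -0.1249, 0.1066, 0.0256, 89.772]]
marks [[0.5082, -0.2321, 0.1146, 0.0433, 0.9274], [0.5096, -0.3323, 0.1174, 0.0435, 1.0055], [0.5119, -0.4318, 0.1172, 0.0436, 0.9842]]
tray [[0.5102, -0.3303, 0.3139, 0.1602, -89.2523]]
can [[0.5822, 0.0458, 0.0855, 0.0589, 0.2576]]
crank_grip [(0.84, [178, 176], [0.6004, 0.2027, 0.15])] [(0.7, [366, 170], [0.6291, 0.1914, 0.15])]
key_bar [(0.67, [234, 166], [0.6348, 0.0479, 0.128]), (0.64, [323, 215], [0.4913, -0.2067, 0.128]), (0.52, [229, 243], [0.4137, 0.0598, 0.128]), (0.25, [239, 185], [0.579, 0.0337, 0.128])] [(0.54, [349, 215], [0.6449, 0.0403, 0.128])]
hole [(0.89, [234, 161], [0.6627, 0.0524, 0.07])] [(0.69, [352, 229], [0.6562, 0.0499, 0.07])]
screw_mouth [(0.69, [138, 197], [0.5419, 0.3132, 0.145]), (0.2, [268, 235], [0.4331, -0.0487, 0.145])] [(0.68, [351, 140], [0.5445, 0.2998, 0.145])]
shaft_axis [(0.7, [184, 194], [0.5584, 0.1965, 0.1]), (0.69, [174, 174], [0.6168, 0.2252, 0.1])] [(0.76, [343, 171], [0.5604, 0.2147, 0.1]), (0.72, [226, 339], [0.5456, -0.3628, 0.1]), (0.22, [225, 339], [0.5451, -0.364, 0.1])]
```

Call:
servo_tool(
  plan=[
    [1, 0.9, -0.9, 0.7, 0],
    [1, 0.9, -0.9, 0.7, 0],
    [1, 0.9, -0.9, 0.5, 0],
    [1, 0.9, -0.9, 0, 0],
    [1, 0.9, -0.9, 0, 0],
    [1, 0.9, -0.9, 0, 0],
  ],
)

```text
clock: 2.6
tcp_pos: [0.3321, 0.4342, 0.2871]
tool_rot: [180.0, 0.0, 164.8]
wrist_force: [0.3, 0.9, 0.8]
finger_gap: 0.0856
gripper_force: 0.0
```

Call:
servo_tool(
  plan=[
    [0, 0.55, -0.7, 0.3, 0],
    [0, 0.55, -0.7, 0.3, 0],
    [0, 0.55, -0.7, 0.3, 0],
    [0, 0.55, -0.7, 0.3, 0],
    [0, 0.55, -0.7, 0.3, 0],
    [0, 0.55, -0.7, 0.3, 0],
    [0, 0.55, -0.7, 0, 0],
    [0, 0.55, -0.5, 0, 0],
    [0, 0, 0, 0, 0],
  ],
)

```text
clock: 3.35
tcp_pos: [0.5104, 0.2145, 0.3589]
tool_rot: [-179.9, 0.1, 164.4]
wrist_force: [-0.2, 0.1, 0.2]
finger_gap: 0.0425
gripper_force: 0.0
```

```bash
python3 - <<'E'
from h import *
c=snap('wrist','w1')
print((-c['R'].T@c['t']).round(3),c['R'].round(2).tolist(),c['fx'])
for n,z in dict(crank_grip=.13,shaft_axis=.1,screw_mouth=.145,key_bar=.128,hole=.07).items(): print(n,pt(c,n,z,.1))
s=snap('scene')
for n,z in dict(crank_grip=.13,screw_mouth=.145,key_bar=.128).items(): print(n,pt(s,n,z,.1))
E
```

```text
[0.446 0.231 0.5  ] [[0.27, 0.96, -0.0], [0.93, -0.26, 0.26], [0.25, -0.07, -0.96]] 361.5495070231381
crank_grip [(0.79, [305, 277], [0.6202, 0.2099, 0.13])]
shaft_axis [(0.44, [172, 270], [0.582, 0.0571, 0.1])]
screw_mouth [(0.69, [389, 191], [0.5447, 0.3152, 0.145])]
key_bar []
hole [(0.64, [164, 140], [0.4351, 0.0919, 0.07])]
crank_grip [(0.77, [365, 168], [0.6173, 0.2226, 0.13])]
screw_mouth [(0.62, [352, 137], [0.5419, 0.315, 0.145])]
key_bar [(0.62, [351, 213], [0.6455, 0.05, 0.128])]
```

View pics/w1.png

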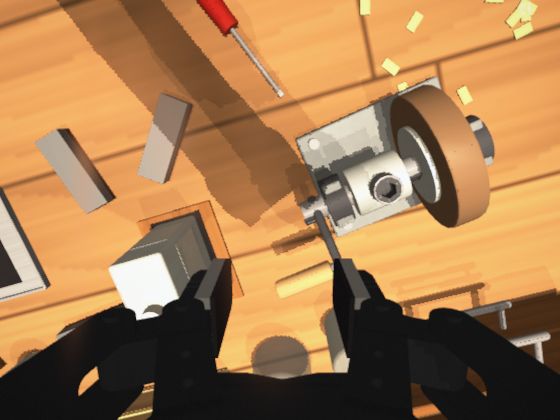

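Wrist view: can at (150,290), screw head at (388,188), crank arm (320,215)→(345,265), grip middle near (305,280), two stones at (75,170) and (165,140). I fit the machine pose and crank angle jointly.

```bash
python3 - <<'E'
from h import *
from scipy.optimize import least_squares
T=capture('top');S=capture('scene');W=capture('wrist')
ob=[]
for c in(T,S,W):
  for n in('crank_grip','shaft_axis','screw_mouth'):
    for d in tip_of(n,c):
      u=np.array(d['centre'])*[560,420]
      if d['p']>.15: ob.append((c,n,u,c['name'] if 'name' in c else c['fx']))
def pts(p):
  x,y,ps,th=p; R=np.array([[np.cos(ps),-np.sin(ps),0],[np.sin(ps),np.cos(ps),0],[0,0,1]]);o=np.array([x,y,.1])
  return dict(shaft_axis=o,crank_grip=o+R@[.07*np.sin(th),0,.07*np.cos(th)],screw_mouth=o+R@[0,.1165,.045])
def res(p,raw=0):
  P=pts(p);return np.concatenate([(proj(c,P[n])-u) for c,n,u,_ in ob])
r=least_squares(res,[.557,.2,.13,1.0],loss='cauchy',f_scale=2)
print(r.x,np.degrees(r.x[2:]));P=pts(r.x);print(P)
for o,e in zip(ob,res(r.x).reshape(-1,2)):print(o[1],round(o[3]),o[2].round(),e.round(1))
E
```

```text
[0.56224409 0.19869136 0.16729871 0.96347127] [ 9.58550972 55.20283741]
{'shaft_axis': array([0.56224409, 0.19869136, 0.1       ]), 'crank_grip': array([0.61892395, 0.20826329, 0.1399471 ]), 'screw_mouth': array([0.54284458, 0.3135648 , 0.145     ])}
crank_grip 398 [178. 177.] [-0.6 -6.5]
shaft_axis 398 [181. 194.] [ 1.9 -1.4]
screw_mouth 398 [326. 215.] [-187.2  -18.6]
crank_grip 404 [362. 169.] [ 1.8 -0.3]
shaft_axis 404 [342. 176.] [-1.2 -1.4]
screw_mouth 404 [351. 140.] [ 0.9 -2.3]
screw_mouth 404 [225. 339.] [ 127.5 -201.8]
crank_grip 362 [300. 286.] [-0.8 -0. ]
screw_mouth 362 [382. 196.] [ 0.1 -0.6]
screw_mouth 362 [230.  38.] [151.7 157.7]
```

```bash
python3 -c "
from rig import *
print(pinch_z)"
```

```text
0.0187
```

Call:
servo_tool(
  plan=[
    [-0.2, 0.275, -0.031, -0.25, -0.942],
    [-0.2, 0.275, -0.031, -0.25, -0.942],
    [-0.2, 0.275, -0.031, -0.25, -0.942],
    [-0.2, 0.275, -0.031, -0.25, -0.942],
    [-0.2, 0.275, -0.031, -0.25, -0.942],
    [-0.2, 0.275, -0.031, -0.25, -0.942],
    [-0.2, 0.275, -0.031, -0.25, -0.942],
    [-0.2, 0.275, -0.031, -0.25, -0.942],
    [-0.2, 0.275, -0.031, -0.25, -0.942],
    [-0.2, 0.275, -0.031, -0.25, -0.942],
  ],
)

```text
clock: 5.28
tcp_pos: [0.6175, 0.2073, 0.2581]
tool_rot: [-180.0, 0.0, 99.7]
wrist_force: [-0.1, -0.7, 0.2]
finger_gap: 0.0345
gripper_force: 0.0
```

```bash
python3 - <<'E'
from h import *
print(get_obs()['tcp_pos'],get_obs()['tool_rot'])
c=snap('wrist','w2')
print(pt(c,'crank_grip',.14,.1),proj(c,(.619,.208,.14)))
E
```

```text
[0.61753879 0.20732008 0.25807917] [-1.79995057e+02  7.41959484e-03  9.97497710e+01]
[(0.83, [287, 207], [0.6206, 0.2088, 0.14])] [284.62478225 207.72159097]
```

View pics/w2.png

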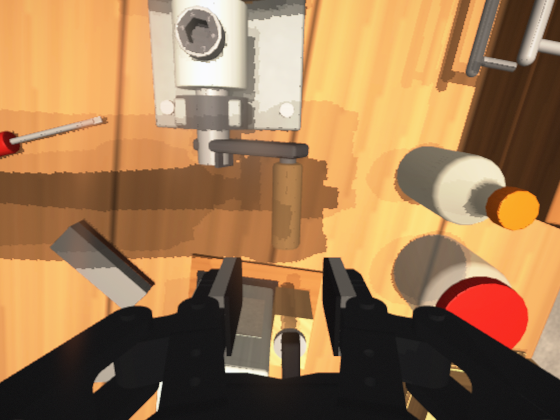

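The grip shows at (287,205), aligned with the fingers, and the key's hole block is at (290,340). I go down and grip.

Call:
servo_tool(
  plan=[
    [-0.2, 0.02, -0.03, -0.85, 0],
    [-0.2, 0.02, -0.03, -0.85, 0],
    [-0.2, 0.01, -0.03, -0.85, 0],
    [-0.2, 0, -0.03, -0.85, 0],
    [-1, 0, 0, 0, 0],
    [-1, 0, 0, 0, 0],
    [-1, 0, 0, 0, 0],
    [-1, 0, 0, 0, 0],
  ],
  force=30,
)

```text
clock: 6.05
tcp_pos: [0.6159, 0.2022, 0.1216]
tool_rot: [-179.6, 0.0, 100.3]
wrist_force: [-11.3, -2.6, -17.3]
finger_gap: 0.0212
gripper_force: 30.4
```

Call:
servo_tool(
  plan=[
    [-1, -0.303, -0.051, 0.337, 0],
    [-1, -0.38, -0.064, 0.245, 0],
    [-1, -0.37, -0.062, 0.125, 0],
    [-1, -0.36, -0.061, 0.04, 0],
    [-1, 0, 0, 0, 0],
    [-1, 0, 0, 0, 0],
    [-1, 0, 0, 0, 0],
  ],
)

```text
clock: 6.63
tcp_pos: [0.5603, 0.1937, 0.1523]
tool_rot: [-179.8, -0.0, 100.3]
wrist_force: [-5.0, 3.9, -18.7]
finger_gap: 0.0208
gripper_force: 31.5
```

```bash
python3 - <<'E'
from h import *
print(get_obs()['tcp_pos'],get_obs()['wrist_force'])
s=snap('scene');t=snap('top');w=snap('wrist','w3')
print(pt(s,'crank_grip',.17,.1),pt(t,'crank_grip',.17,.1),pt(w,'crank_grip',.17,.1),pt(w,'screw_mouth',.145,.1))
print(pt(s,'screw_mouth',.145,.1))
E
```

```text
[0.56033368 0.19372313 0.15226379] [ -5.04299378   3.87272845 -18.66229494]
[(0.79, [342, 155], [0.5558, 0.197, 0.17]), (0.7, [325, 350], [0.7348, -0.3201, 0.17]), (0.39, [227, 338], [0.5695, -0.3842, 0.17])] [(0.4, [177, 194], [0.547, 0.1992, 0.17])] [(0.74, [286, 280], [0.5604, 0.2004, 0.17])] [(0.5, [110, 308], [0.4861, 0.1603, 0.145])]
[]
```

View pics/w3.png

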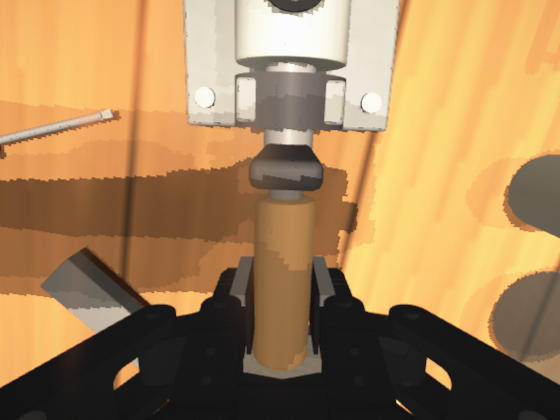

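The crank is now upright (arm end at (286,165), in line with the shaft at (290,110)). I release, rise and go towards the first stone.

Call:
servo_tool(
  plan=[
    [-0.2, 0, 0, 0, 0],
    [-0.2, 0, 0, 0, 0],
    [-0.2, 0, 0, 0.6, 0],
    [-0.2, 0, 0, 1, 0],
    [-0.2, 0, 0, 1, 0],
    [0.6, -0.65, -0.6, 0, 0.9],
    [0.6, -0.65, -0.6, 0, 0.9],
    [0.6, -0.65, -0.6, 0, 0.9],
    [0.6, -0.65, -0.6, 0, 0.9],
    [0.6, -0.65, -0.6, -0.1, 0.9],
  ],
)

```text
clock: 7.87
tcp_pos: [0.432, 0.0719, 0.254]
tool_rot: [179.8, 0.1, 131.4]
wrist_force: [0.8, -0.6, 0.7]
finger_gap: 0.0684
gripper_force: 0.0
```

```bash
python3 - <<'E'
from h import *
c=snap('top');s=snap('scene')
print(pt(s,'crank_grip',.17,.1),pt(c,'crank_grip',.17,.1),pt(c,'shaft_axis',.1,.1))
w=snap('wrist')
for X in [(.4385,-.0555,.028),(.4303,.0732,.028),(.65,-.1249,.028)]: print('stone',rects(c,X,.028,28),rects(w,X,.028,80,amin=1000))
print(get_obs()['tcp_pos'],get_obs()['tool_rot'][2])
E
```

```text
[(0.64, [343, 154], [0.5579, 0.1999, 0.17]), (0.31, [261, 241], [0.513, -0.1631, 0.17]), (0.15, [351, 216], [0.6577, 0.0038, 0.17])] [(0.69, [177, 193], [0.5495, 0.1999, 0.17])] [(0.72, [184, 196], [0.5514, 0.1965, 0.1])]
stone [[0.4385, -0.0554, 0.1088, 0.0359, 13.1538]] [[0.4475, -0.0814, 0.1085, 0.0956, 14.6442]]
stone [] [[0.4327, 0.0752, 0.1086, 0.0341, -35.879]]
stone [[0.5744, -0.1908, 0.0344, 0.0189, 89.7796], [0.6676, -0.1239, 0.1083, 0.0346, -82.2883]] [[0.6386, -0.0232, 0.056, 0.0539, -49.1099]]
[0.43334747 0.07346418 0.25337062] 131.00237469839735
```

Call:
servo_tool(
  plan=[
    [0.5, -0.03, 0.01, -0.9, 0.91],
    [0.5, -0.02, 0, -0.9, 0.91],
    [0.5, 0, 0, -0.9, 0],
    [0.5, 0, 0, -0.9, 0],
    [0.5, 0, 0, -0.9, 0],
    [0.5, 0, 0, -0.9, 0],
    [0.5, 0, 0, -0.76, 0],
    [-1, 0, 0, 0, 0],
    [-1, 0, 0, 0, 0],
    [-1, 0, 0, 0, 0],
  ],
  force=50,
)

```text
clock: 9.0
tcp_pos: [0.4315, 0.0737, 0.0074]
tool_rot: [180.0, 0.0, 143.5]
wrist_force: [0.6, -0.1, -1.8]
finger_gap: 0.0348
gripper_force: 51.1
```

Call:
servo_tool(
  plan=[
    [-1, 0, 0, 1, 0],
    [-1, 0, 0, 1, 0],
    [-1, 0.24, -0.956, 0, 0.68],
    [-1, 0.24, -0.956, 0, 0.68],
    [-1, 0.24, -0.956, 0, 0.68],
    [-1, 0.24, -0.956, 0, 0.68],
    [-1, 0.24, -0.956, 0, 0.68],
    [-1, 0.24, -0.956, 0, 0.68],
    [-1, 0.24, -0.956, 0, 0.68],
    [-1, 0.24, -0.956, 0, 0.68],
  ],
)

```text
clock: 9.83
tcp_pos: [0.5083, -0.2347, 0.089]
tool_rot: [-179.9, 0.2, -178.8]
wrist_force: [0.0, 0.2, -2.1]
finger_gap: 0.0349
gripper_force: 52.0
```

Call:
servo_tool(
  plan=[
    [-1, 0, 0, -0.7, 0],
    [-1, 0, 0, -0.7, 0],
    [-1, 0, 0, -0.3, 0],
    [-1, 0, 0, -0.1, 0],
    [-1, 0, 0, 0, 0],
    [0, 0, 0, 0, 0],
    [0, 0, 0, 0, 0],
  ],
)

```text
clock: 10.42
tcp_pos: [0.5084, -0.2326, 0.016]
tool_rot: [-179.9, 0.1, -179.0]
wrist_force: [0.9, -0.2, 0.3]
finger_gap: 0.0428
gripper_force: 0.0
```

Call:
servo_tool(
  plan=[
    [0.3, 0, 0, 1, 0],
    [0.5, 0, 0, 1, 0],
    [0.5, -0.35, 0.886, 0, 0.355],
    [0.5, -0.35, 0.886, 0, 0.355],
    [0.5, -0.35, 0.886, 0, 0.355],
    [0.5, -0.35, 0.886, 0, 0.355],
    [0.5, -0.35, 0.886, 0, 0.355],
    [0.5, 0, 0, -0.1, 0],
  ],
)

```text
clock: 11.08
tcp_pos: [0.4359, -0.0494, 0.0916]
tool_rot: [179.9, 0.1, -166.3]
wrist_force: [2.1, 0.2, -1.0]
finger_gap: 0.0641
gripper_force: 0.0
```

```bash
python3 - <<'E'
from h import *
c=snap('top');w=snap('wrist')
print(get_obs()['tcp_pos'],get_obs()['tool_rot'][2])
print('p1',rects(c,(.508,-.232,.034),.034,15))
print('B',rects(w,(.4385,-.0554,.028),.028,120,amin=1000))
print('C',rects(c,(.667,-.124,.028),.028,22))
E
```

```text
[ 0.43759614 -0.0539423   0.09117204] -166.71712245158471
p1 [[0.5096, -0.2445, 0.0905, 0.0586, -1.0805], [0.5097, -0.1953, 0.0899, 0.0215, -0.909]]
B [[0.4397, -0.0555, 0.1087, 0.035, 13.2326]]
C [[0.6676, -0.1239, 0.1083, 0.0346, -82.2883]]
```

Call:
servo_tool(
  plan=[
    [0.5, 0.02, 0, -0.8, 0],
    [0.5, 0, 0, -0.8, 0],
    [0.5, 0, 0, -0.5, 0],
    [-1, 0, 0, 0, 0],
    [-1, 0, 0, 0, 0],
    [-1, 0, 0, 0, 0],
    [-1, 0, 0, 0, 0],
  ],
)

```text
clock: 11.77
tcp_pos: [0.4391, -0.0557, 0.0077]
tool_rot: [-180.0, 0.1, -166.9]
wrist_force: [0.2, 0.6, -3.4]
finger_gap: 0.0355
gripper_force: 50.6
```

Call:
servo_tool(
  plan=[
    [-1, 0, 0, 1, 0],
    [-1, 0, 0, 1, 0],
    [-1, 0.22, -0.86, 0, -0.22],
    [-1, 0.22, -0.86, 0, -0.22],
    [-1, 0.22, -0.86, 0, -0.22],
    [-1, 0.22, -0.86, 0, -0.22],
    [-1, 0.22, -0.86, 0, -0.22],
    [-1, 0.22, -0.86, 0, -0.22],
    [-1, 0.22, -0.86, 0, -0.22],
    [-1, 0.22, -0.86, 0, -0.22],
  ],
)

```text
clock: 12.6
tcp_pos: [0.5089, -0.3324, 0.0878]
tool_rot: [-180.0, 0.1, -179.1]
wrist_force: [-0.0, 0.8, -2.8]
finger_gap: 0.0348
gripper_force: 51.9
```

Call:
servo_tool(
  plan=[
    [-1, 0, -0.02, -0.7, 0],
    [-1, 0, 0, -0.7, 0],
    [-1, 0, 0, -0.33, 0],
    [-1, 0, 0, -0.1, 0],
    [-1, 0, 0, 0, 0],
    [0, 0, 0, 0, 0],
    [0, 0, 0, 0, 0],
    [0.3, 0, 0, 1, 0],
    [0.3, 0, 0, 1, 0],
    [0.3, 0, 0, 1, 0],
  ],
)

```text
clock: 13.43
tcp_pos: [0.5083, -0.3311, 0.1352]
tool_rot: [-180.0, -0.0, -179.0]
wrist_force: [0.7, 0.2, 0.8]
finger_gap: 0.0561
gripper_force: 0.0
```

Call:
servo_tool(
  plan=[
    [0.5, 0.05, 0.8, 0, -1],
    [0.5, 0.2, 0.8, 0, -1],
    [0.5, 0.45, 0.7, 0, -1],
    [0.5, 0.5, 0.7, 0, -1],
    [0.5, 0.5, 0.7, 0, -1],
    [0.5, 0.6, 0.7, 0, -1],
    [0.5, 0.5, 0.5, 0, -1],
    [0.5, 0.5, 0.27, 0, -1],
    [0.5, 0.35, 0, 0, -1],
    [0.5, 0.3, 0, 0, -1],
  ],
)

```text
clock: 14.27
tcp_pos: [0.668, -0.1225, 0.1339]
tool_rot: [179.9, 0.0, 112.1]
wrist_force: [-0.9, -0.3, -0.6]
finger_gap: 0.0639
gripper_force: 0.0
```

Call:
servo_tool(
  plan=[
    [0.5, 0, 0, 0, -1],
    [0.5, 0, 0, 0, -1],
    [0.5, 0, 0, 0, 0],
  ],
)

```text
clock: 14.52
tcp_pos: [0.6668, -0.1239, 0.1336]
tool_rot: [180.0, 0.0, 98.2]
wrist_force: [-0.1, 0.2, 0.1]
finger_gap: 0.0641
gripper_force: 0.0
```

```bash
python3 - <<'E'
from h import *
c=snap('top');w=snap('wrist','w4')
print(get_obs()['tcp_pos'],get_obs()['tool_rot'][2])
print('p',rects(c,(.508,-.282,.034),.034,35,vmin=110))
print('C',rects(w,(.6676,-.124,.028),.028,120,amin=1000),rects(c,(.667,-.124,.028),.028,22))
E
```

```text
[ 0.66662715 -0.12410209  0.13351818] 98.78891309587755
p [[0.5082, -0.282, 0.2152, 0.1546, 89.7933]]
C [[0.6707, -0.1235, 0.1087, 0.0342, -82.0643]] []
```

View pics/w4.png

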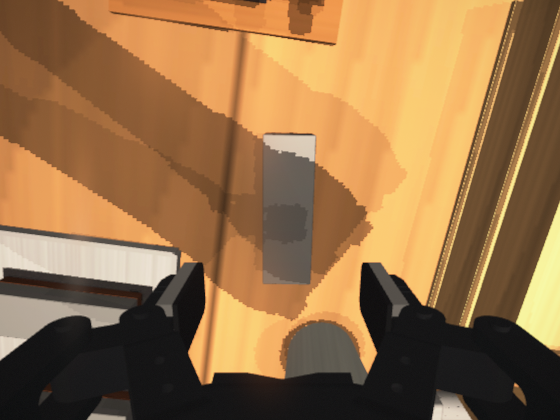

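The third stone is at (290,210), well aligned, and the tin is clear at (320,345).

Call:
servo_tool(
  plan=[
    [0.4, 0.08, 0.02, -0.8, -0.08],
    [0.4, 0.02, 0, -0.8, 0],
    [0.4, 0, 0, -0.8, 0],
    [0.4, 0, 0, -0.76, 0],
    [-1, 0, 0, 0, 0],
    [-1, 0, 0, 0, 0],
    [-1, 0, 0, 0, 0],
    [-1, 0, 0, 1, 0],
    [-1, 0, 0, 1, 0],
    [-1, 0, 0, 1, 0],
  ],
)

```text
clock: 15.45
tcp_pos: [0.6706, -0.124, 0.1303]
tool_rot: [179.9, 0.0, 98.0]
wrist_force: [0.1, 0.6, -1.6]
finger_gap: 0.0351
gripper_force: 55.3
```

Call:
servo_tool(
  plan=[
    [-1, -0.33, -0.64, 0.1, 1],
    [-1, -0.33, -0.64, 0.1, 1],
    [-1, -0.33, -0.64, 0.1, 1],
    [-1, -0.33, -0.64, 0, 1],
    [-1, -0.33, -0.64, 0, 1],
    [-1, -0.33, -0.64, 0, 1],
    [-1, -0.33, -0.64, 0, 1],
    [-1, -0.33, -0.64, 0, 1],
    [-1, -0.33, -0.64, 0, 1],
    [-1, -0.33, -0.64, -0.1, 1],
  ],
)

```text
clock: 16.28
tcp_pos: [0.5383, -0.3818, 0.138]
tool_rot: [-179.9, 0.2, 167.1]
wrist_force: [1.1, -0.1, -2.7]
finger_gap: 0.035
gripper_force: 55.4
```

Call:
servo_tool(
  plan=[
    [-1, -0.33, -0.64, -0.2, 1],
    [-1, -0.33, -0.64, 0, 1],
    [-1, 0, 0, 0, 0.1],
    [-1, 0, 0, 0, 0],
    [-1, 0, 0, 0, 0],
  ],
)

```text
clock: 16.7
tcp_pos: [0.5125, -0.4312, 0.1284]
tool_rot: [-179.9, 0.1, -178.9]
wrist_force: [-0.6, 0.5, -2.0]
finger_gap: 0.0349
gripper_force: 55.3
```

Call:
servo_tool(
  plan=[
    [-1, 0, 0, -0.9, 0],
    [-1, 0, 0, -0.9, 0],
    [-1, 0, 0, -0.7, 0],
    [-1, 0, 0, -0.34, 0],
    [-1, 0, 0, 0, 0],
    [0, 0, 0, 0, 0],
    [0, 0, 0, 0, 0],
    [0.3, 0, 0, 1, 0],
    [0.3, 0, 0, 1, 0],
    [0.3, 0, 0, 1, 0],
  ],
)

```text
clock: 17.53
tcp_pos: [0.5121, -0.4308, 0.1356]
tool_rot: [-180.0, 0.0, -178.9]
wrist_force: [0.6, -1.2, 1.0]
finger_gap: 0.0557
gripper_force: 0.0
```

Call:
servo_tool(
  plan=[
    [0.9, 0, 0.95, 0.3, 0],
    [0.9, 0, 0.95, 0.3, 0],
    [0.9, 0, 0.95, 0.3, 0],
    [0.9, 0, 0.95, 0.3, 0],
    [0.9, 0, 0.95, 0.3, 0],
    [0.9, 0, 0.95, 0.3, 0],
    [0.9, 0, 0.95, 0.3, 0],
    [0.9, 0, 0.95, 0.3, 0],
    [0.9, 0, 0.95, 0.3, 0],
    [0.9, 0, 0.95, 0.3, 0],
  ],
)

```text
clock: 18.37
tcp_pos: [0.5119, -0.049, 0.255]
tool_rot: [-180.0, 0.1, -178.9]
wrist_force: [1.3, -0.1, -0.1]
finger_gap: 0.0812
gripper_force: 0.0
```

```bash
python3 - <<'E'
from h import *
c=snap('top','t2');w=snap('wrist','w5');s=snap('scene')
print(get_obs()['tcp_pos'],get_obs()['tool_rot'][2])
print('p',rects(c,(.508,-.332,.034),.034,50,vmin=110))
for n,z in dict(can_mid=.081,key_bar=.128,hole=.07,stone1_mid=.02).items():
  for q in (c,s,w): print(n,pt(q,n,z,.3))
i=np.hstack([c['color'][180:250,300:410],c['color'][150:220,190:300]]);cv2.imwrite('pics/c1.png',cv2.resize(i[...,::-1],None,fx=3.6,fy=3.6,interpolation=2))
E
```

```text
[ 0.51279364 -0.04791646  0.25507966] -178.572461761139
p [[0.5072, -0.325, 0.2971, 0.1538, -89.4355]]
can_mid [(0.7, [233, 187], [0.5809, 0.0549, 0.081]), (0.56, [325, 217], [0.4919, -0.2184, 0.081])]
can_mid [(0.97, [328, 213], [0.585, 0.0628, 0.081])]
can_mid [(0.54, [20, 170], [0.4991, -0.2726, 0.081])]
key_bar [(0.68, [358, 213], [0.4974, -0.3052, 0.128]), (0.67, [231, 162], [0.6454, 0.0557, 0.128])]
key_bar [(0.49, [352, 213], [0.6487, 0.0495, 0.128])]
key_bar [(0.87, [382, 361], [0.6505, 0.0494, 0.128])]
hole [(0.69, [234, 162], [0.6614, 0.0527, 0.07])]
hole [(0.9, [349, 230], [0.6516, 0.0449, 0.07]), (0.32, [194, 377], [0.5253, -0.4466, 0.07])]
hole []
stone1_mid [(0.96, [357, 212], [0.5132, -0.3258, 0.02])]
stone1_mid [(0.86, [224, 335], [0.5103, -0.3293, 0.02])]
stone1_mid [(0.7, [6, 175], [0.5143, -0.3311, 0.02])]
```

View pics/c1.png

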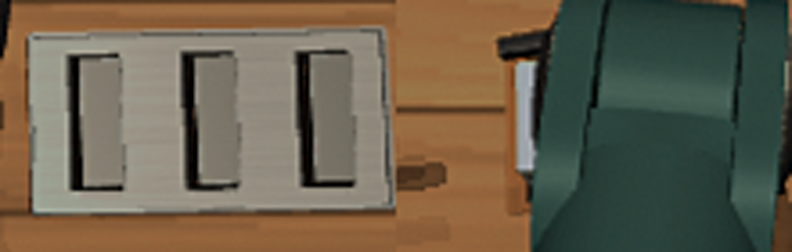

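View pics/w5.png

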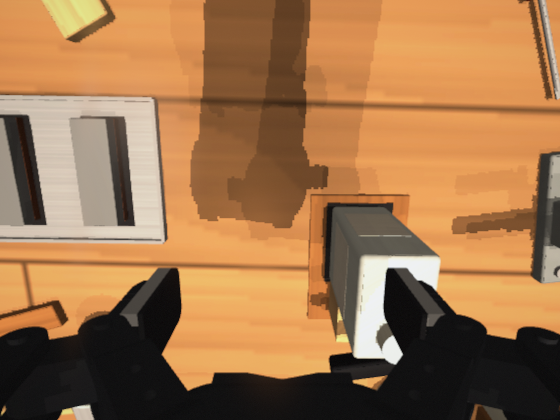

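Stones sit centred on the three places (crop). In the wrist view the can top spans columns 358–438 from row 257 down, and the key bar is at (365,362).

```bash
python3 - <<'E'
from h import *
w=capture('wrist')
for p in [(358,257),(438,257),(356,355)]: print(p,ray(w,*p,.156).round(4))
print('board',[ray(w,*p,.006).round(4).tolist() for p in[(312,194),(409,194),(308,317)]],'pad',ray(w,328,203,.007).round(4))
print('bar end',ray(w,330,365,.138).round(4),ray(w,330,377,.118).round(4))
E
```

```text
(358, 257) [0.54   0.0023 0.156 ]
(438, 257) [0.5389 0.0588 0.156 ]
(356, 355) [0.62   0.0068 0.156 ]
board [[0.5266, -0.0186, 0.006], [0.5244, 0.0878, 0.006], [0.6778, -0.017, 0.006]] pad [ 0.5361 -0.0006  0.007 ]
bar end [ 0.6432 -0.0094  0.138 ] [ 0.6712 -0.0053  0.118 ]
```

Call:
servo_tool(
  plan=[
    [0.9, -0.9, 0.3, 0.4, 0],
    [0.9, -0.9, 0.8, 0.4, 0],
    [0.9, 0, 0.9, 0.4, 0],
    [0.9, 0, 0.4, 0.4, 0],
    [0.9, 0, 0, 0, 0],
    [0.9, 0, 0, 0, 0],
    [0.9, 0, 0, 0, 0],
  ],
)

```text
clock: 19.75
tcp_pos: [0.4464, 0.0388, 0.3137]
tool_rot: [-180.0, -0.0, -178.9]
wrist_force: [0.1, -0.8, -1.0]
finger_gap: 0.0814
gripper_force: 0.0
```

```bash
python3 - <<'E'
from h import *
w=snap('wrist','w6');t=snap('top')
print(get_obs()['tcp_pos'],get_obs()['tool_rot'][2],np.abs(get_obs()['qvel']).max())
print(rects(w,(.582,.045,.156),.156,110,amin=1000,vmin=100),rects(t,(.582,.046,.156),.156,25))
for n,z in dict(can_mid=.081,key_bar=.128,hole=.07,pad=.006).items():
  for q in (w,t): print(n,pt(q,n,z,.1))
E
```

```text
[0.44636827 0.03848458 0.31341407] -178.92235722241006 0.14527867399141964
[[0.5672, 0.0457, 0.118, 0.0582, 0.7941]] [[0.602, 0.0459, 0.0592, 0.0456, 89.7734]]
can_mid []
can_mid [(0.65, [236, 184], [0.5914, 0.0456, 0.081]), (0.33, [390, 214], [0.5, -0.4098, 0.081])]
key_bar []
key_bar [(0.47, [232, 163], [0.6433, 0.0534, 0.128])]
hole []
hole [(0.97, [234, 161], [0.6643, 0.052, 0.07]), (0.43, [232, 161], [0.6619, 0.0602, 0.07])]
pad []
pad [(0.84, [239, 191], [0.5834, 0.042, 0.006])]
```

View pics/w6.png

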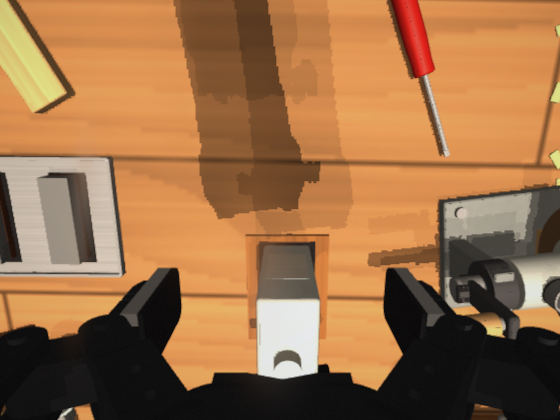

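Call:
servo_tool(
  plan=[
    [1, 0.85, 0.045, 0, 0],
    [1, 0.85, 0.045, 0, 0],
    [1, 0.85, 0.045, 0, 0],
    [1, 0.85, 0.045, 0, 0],
    [1, 0, 0, -0.84, 0],
    [1, 0, 0, -0.84, 0],
    [1, 0, 0, -0.84, 0],
    [1, 0, 0, -0.84, 0],
    [1, 0, 0, -0.84, 0],
    [1, 0, 0, -0.84, 0],
  ],
)

```text
clock: 21.08
tcp_pos: [0.5824, 0.0465, 0.1109]
tool_rot: [-180.0, 0.0, -178.8]
wrist_force: [1.6, 0.4, 0.2]
finger_gap: 0.0854
gripper_force: 0.0
```

Call:
servo_tool(
  plan=[
    [-1, 0, 0, 0, 0],
    [-1, 0, 0, 0, 0],
    [-1, 0, 0, 0, 0],
    [-1, 0, 0, 0, 0],
  ],
  force=60,
)

```text
clock: 21.42
tcp_pos: [0.5835, 0.0467, 0.1145]
tool_rot: [180.0, 0.1, -178.8]
wrist_force: [-0.3, 0.0, -4.8]
finger_gap: 0.0596
gripper_force: 66.1
```

Call:
servo_tool(
  plan=[
    [-1, 0, 0, 0.5, 0],
    [-1, 0, 0, 0.5, 0],
    [-1, -0.8, -0.2, 0, 0],
    [-1, -0.8, -0.2, 0, 0],
    [-1, -0.8, -0.2, 0, 0],
    [-1, -0.8, -0.2, 0, 0],
    [-1, 0, 0, 0, 0],
    [-1, 0, 0, -0.6, 0],
    [-1, 0, 0, -0.4, 0],
    [-1, 0, 0, -0.13, 0],
  ],
)

```text
clock: 22.25
tcp_pos: [0.4544, 0.0147, 0.107]
tool_rot: [180.0, 0.0, -178.8]
wrist_force: [2.3, 3.9, 82.5]
finger_gap: 0.0598
gripper_force: 77.0
```

Call:
servo_tool(
  plan=[
    [-1, 0, 0, 0, 0],
    [0.9, 0, 0, 0, 0],
    [1, 0, 0, 0, 0],
    [1, 0, 0, 0, 0],
    [1, 0, 0, 0.8, 0],
    [1, 0, 0, 1, 0],
    [1, 0, 0, 1, 0],
    [1, 0, 0, 1, 0],
    [1, 0, 0, 1, 0],
    [0.5, 0, 0, 0, 0],
  ],
)

```text
clock: 23.08
tcp_pos: [0.457, 0.0146, 0.3069]
tool_rot: [179.9, 0.6, -178.9]
wrist_force: [0.3, 0.8, 0.5]
finger_gap: 0.0752
gripper_force: 0.0
```

Call:
servo_tool(
  plan=[
    [0, 0, 0, 0, -1],
    [0, 0, 0, 0, -1],
    [0, 0.3, -0.2, 0, -1],
    [0, 0.5, -0.2, 0, -1],
    [0, 0.5, -0.2, 0, -1],
    [0, 0.5, -0.2, 0, -1],
    [0, 0, 0, 0, -1],
    [0, 0, 0, 0, -1],
    [0, 0, 0, 0, 0],
    [0, 0, 0, 0, 0],
  ],
)

```text
clock: 23.92
tcp_pos: [0.5265, -0.0173, 0.2996]
tool_rot: [180.0, 0.0, 126.4]
wrist_force: [-0.1, 0.5, -0.6]
finger_gap: 0.0428
gripper_force: 0.0
```

```bash
python3 - <<'E'
from h import *
w=snap('wrist','w7');t=snap('top');s=snap('scene')
print(get_obs()['tcp_pos'],get_obs()['tool_rot'][2],np.abs(get_obs()['qvel']).max())
for n,z in dict(can_mid=.075,key_bar=.128,hole=.07,pad=.006).items():
  for q in (w,t,s): print(n,pt(q,n,z,.2))
E
```

```text
[ 0.52646504 -0.01733082  0.2995442 ] 126.35532728813008 0.8383364031265716
can_mid []
can_mid []
can_mid [(0.72, [278, 208], [0.4587, 0.02, 0.075])]
key_bar [(0.97, [438, 217], [0.6516, 0.0481, 0.128])]
key_bar []
key_bar [(0.72, [353, 215], [0.6513, 0.0464, 0.128])]
hole []
hole []
hole [(0.85, [348, 230], [0.6491, 0.0449, 0.07]), (0.54, [248, 302], [0.5323, -0.2556, 0.07])]
pad [(0.61, [355, 160], [0.5871, 0.0475, 0.006])]
pad []
pad [(0.82, [326, 235], [0.5913, 0.0537, 0.006])]
```

View pics/w7.png

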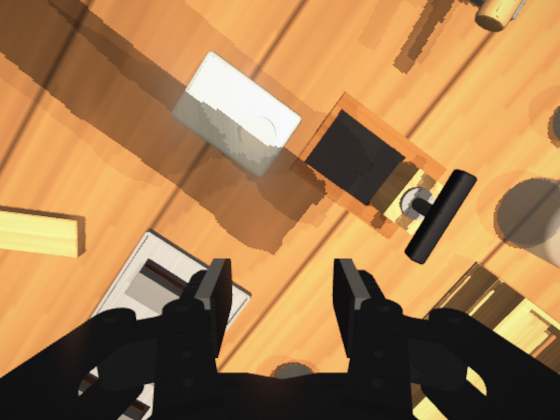

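Can stands at (237,113), pad free at (355,160), key bar from (463,178) to (417,255). I compute positions.

```bash
python3 - <<'E'
from h import *
w=capture('wrist')
a,b=ray(w,465,177,.135),ray(w,417,254,.135);print(a,b,np.degrees(np.arctan2(*(a-b)[1::-1])))
hsv=cv2.cvtColor(w['color'],cv2.COLOR_RGB2HSV)
m=(hsv[...,2]<60).astype(np.uint8);
for (u0,u1,v0,v1,z) in [(402,482,165,268,.135),(295,408,100,205,.008)]:
  k=np.zeros_like(m);k[v0:v1,u0:u1]=1
  q=max(cv2.findContours(m*k,0,2)[0],key=cv2.contourArea)
  (x,y),(W,H),an=cv2.minAreaRect(np.array([ray(w,*p[0],z)[:2] for p in q],np.float32));print(x,y,W,H,an)
print(rects(w,(.457,.015,.15),.15,80,amin=1000,vmin=60))
E
```

```text
[0.64239653 0.08737748 0.135     ] [0.65622157 0.01070572 0.135     ] 100.22143419059506
0.6399952173233032 0.046604663133621216 0.03859666362404823 0.0881820023059845 10.351899147033691
0.585455060005188 0.04711134731769562 0.09384769946336746 0.07207407057285309 1.4280034303665161
[[0.4582, 0.0143, 0.0863, 0.0586, 0.8537]]
```

Call:
servo_tool(
  plan=[
    [0, 0.78, 0.41, 0, -0.95],
    [0, 0.78, 0.41, 0, -0.95],
    [0, 0.78, 0.41, 0, -0.95],
    [0, 0.78, 0.41, 0, -0.95],
    [0, 0, 0, -1, 0],
    [0, 0, 0, -0.5, 0],
    [0, 0, 0, 0, 0],
    [0, 0, 0, 0, 0],
    [0, 0, 0, 0, 0],
  ],
)

```text
clock: 25.47
tcp_pos: [0.6518, 0.0479, 0.2411]
tool_rot: [179.9, 0.0, 100.0]
wrist_force: [0.2, 0.2, 0.5]
finger_gap: 0.0425
gripper_force: 0.0
```

```bash
python3 - <<'E'
from h import *
w=snap('wrist','w8')
print(get_obs()['tcp_pos'],get_obs()['tool_rot'][2])
print(pt(w,'key_bar',.128,.1),pt(w,'hole',.07,.1),proj(w,(.6515,.048,.138)))
E
```

```text
[0.65195793 0.04793965 0.24139577] 100.01042242929975
[(0.66, [281, 209], [0.6511, 0.0484, 0.128])] [] [281.8342923  213.30970285]
```

View pics/w8.png

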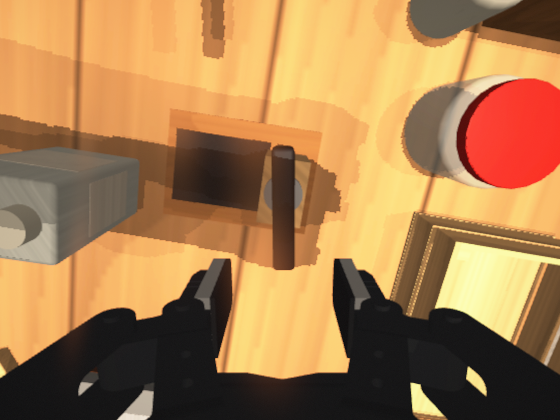

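The bar is aligned and centred between the fingers (column 283).

Call:
servo_tool(
  plan=[
    [0, 0, 0, -0.85, 0],
    [0, 0, 0, -0.85, 0],
    [0, 0, 0, -0.85, 0],
    [0, 0, 0, -0.75, 0],
    [0, 0, 0, 0, 0],
    [-1, 0, 0, 0, 0],
    [-1, 0, 0, 0, 0],
    [-1, 0, 0, 0, 0],
    [-1, 0, 0, 0, 0],
  ],
  force=110,
)

```text
clock: 26.37
tcp_pos: [0.6529, 0.0482, 0.1103]
tool_rot: [179.8, 0.0, 100.0]
wrist_force: [-0.4, -0.6, 8.6]
finger_gap: 0.0142
gripper_force: 108.7
```

Call:
servo_tool(
  plan=[
    [-1, 0, 0, 0.6, 0],
    [-1, 0, 0, 0.9, 0],
    [-1, 0, 0, 0.9, 0],
    [-1, 0, 0, 0.9, 0],
    [-1, 0, 0, 0.9, 0],
    [-1, 0, 0, 0.6, 0],
    [-1, -0.3, 0.8, 0, 0],
    [-1, -0.4, 0.8, 0, 0],
    [-1, -0.4, 0.8, 0, 0],
    [-1, -0.5, 0.8, 0, 0],
  ],
)

```text
clock: 27.2
tcp_pos: [0.5869, 0.1773, 0.3011]
tool_rot: [179.9, -0.0, 100.0]
wrist_force: [1.4, 1.0, -2.4]
finger_gap: 0.0144
gripper_force: 107.9
```

Call:
servo_tool(
  plan=[
    [-1, -0.5, 0.8, 0, 0],
    [-1, 0, 0, 0, 0],
    [-1, 0, 0, 0, 0],
    [-1, 0, 0, 0, 0],
  ],
)

```text
clock: 27.53
tcp_pos: [0.5676, 0.2078, 0.3007]
tool_rot: [179.9, -0.0, 100.0]
wrist_force: [-0.8, -0.8, -1.8]
finger_gap: 0.0143
gripper_force: 107.8
```

```bash
python3 - <<'E'
from h import *
print(get_obs()['tcp_pos'],get_obs()['tool_rot'])
w=snap('wrist','w9');t=snap('top');s=snap('scene')
for n,z in dict(screw_mouth=.145,key_bar=.317,key_tip=.204,crank_grip=.17).items():
  for q in (w,t,s): print(n,pt(q,n,z,.2))
u,v=proj(w,(.543,.3136,.145)).astype(int)
i=w['color'];print(u,v)
cv2.imwrite('pics/w9b.png',cv2.resize(i[max(v-60,0):v+60,max(0,u-80):u+80][...,::-1],None,fx=5,fy=5,interpolation=2))
E
```

```text
[0.56761464 0.2078471  0.30074667] [ 1.79894301e+02 -1.55430657e-02  1.00019507e+02]
screw_mouth [(0.7, [273, 59], [0.5419, 0.3129, 0.145]), (0.53, [269, 214], [0.5594, 0.1916, 0.145])]
screw_mouth []
screw_mouth [(0.58, [349, 138], [0.5369, 0.3079, 0.145])]
key_bar [(0.77, [279, 293], [0.5658, 0.2078, 0.317])]
key_bar [(0.67, [157, 177], [0.5643, 0.2117, 0.317])]
key_bar [(0.82, [355, 106], [0.5651, 0.2062, 0.317]), (0.27, [246, 301], [0.6108, -0.3717, 0.317]), (0.22, [350, 138], [0.5999, 0.0848, 0.317])]
key_tip []
key_tip [(0.74, [174, 183], [0.5709, 0.2006, 0.204])]
key_tip [(0.57, [347, 144], [0.5629, 0.2014, 0.204])]
crank_grip [(0.71, [269, 212], [0.5589, 0.2002, 0.17])]
crank_grip [(0.51, [177, 195], [0.5426, 0.2, 0.17])]
crank_grip [(0.87, [345, 152], [0.558, 0.2115, 0.17])]
274 58
```

View pics/w9b.png

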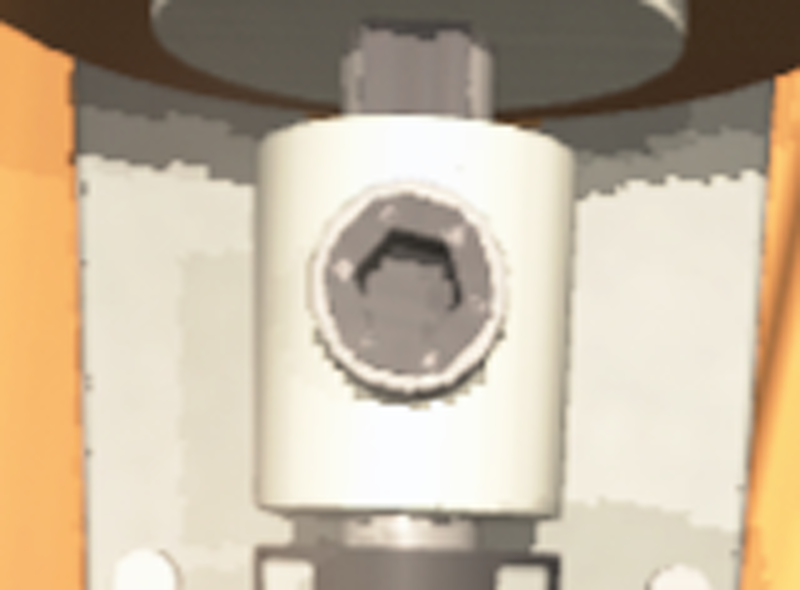

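Crop: screw head centre at (408,290), six corner dots at (388,213), (457,233), (480,302), (430,358), (367,340), (343,268). I work out the hexagon's angle.

```bash
python3 - <<'E'
from h import *
w=capture('wrist')
P=np.array([ray(w,194+x/5,y/5,.145)[:2] for x,y in[(388,213),(457,233),(480,302),(430,358),(367,340),(343,268)]])
c=P.mean(0);print('c',c,'head',ray(w,194+408/5,58.2,.145))
d=P-c;print(np.hypot(*d.T),np.degrees(np.arctan2(d[:,1],d[:,0]))%60)
g=cv2.cvtColor(w['color'],cv2.COLOR_RGB2HSV)
print(proj(w,(.543,.3136,.145)))
E
```

```text
c [0.54356041 0.31472992] head [0.54325394 0.31396709 0.145     ]
[0.01071928 0.01017794 0.01074146 0.0106158  0.01018319 0.01056408] [58.4882505  56.73103739 57.97197854 55.85730451 58.67448284 56.19688685]
[275.18816587  58.65040262]
```

Call:
servo_tool(
  plan=[
    [-1, -0.2, 0.888, 0, 0.84],
    [-1, -0.2, 0.888, 0, 0.84],
    [-1, -0.2, 0.888, 0, 0.84],
    [-1, 0, 0, 0, 0],
    [-1, 0, 0, 0, 0],
    [-1, 0, 0, -0.6, 0],
    [-1, 0, 0, -0.6, 0],
    [-1, 0, 0, 0, 0],
    [-1, 0, 0, 0, 0],
  ],
)

```text
clock: 29.08
tcp_pos: [0.5433, 0.3137, 0.251]
tool_rot: [-179.9, 0.0, 117.3]
wrist_force: [0.2, 0.4, 0.1]
finger_gap: 0.0147
gripper_force: 107.7
```

```bash
python3 - <<'E'
from h import *
print(get_obs()['tcp_pos'],get_obs()['tool_rot'])
w=snap('wrist','w10');t=snap('top');s=snap('scene')
for n,z in dict(screw_mouth=.145,key_tip=.158,key_bar=.27).items():
  for q in (w,t,s): print(n,pt(q,n,z,.2))
print(proj(w,(.5435,.3143,.145)))
i=w['color'];cv2.imwrite('pics/w10b.png',cv2.resize(i[150:420,200:360][...,::-1],None,fx=2.2,fy=2.2,interpolation=2))
E
```

```text
[0.54333702 0.31374626 0.25101789] [-1.79894012e+02  3.51258226e-02  1.17266147e+02]
screw_mouth []
screw_mouth [(0.55, [138, 199], [0.5356, 0.3137, 0.145])]
screw_mouth [(0.64, [352, 138], [0.544, 0.3107, 0.145])]
key_tip []
key_tip [(0.73, [137, 197], [0.5407, 0.3118, 0.158])]
key_tip [(0.85, [352, 132], [0.5381, 0.3187, 0.158])]
key_bar [(0.76, [281, 295], [0.5421, 0.3144, 0.27]), (0.65, [61, 182], [0.4554, 0.3177, 0.27])]
key_bar [(0.76, [120, 192], [0.5346, 0.3184, 0.27])]
key_bar [(0.72, [358, 100], [0.5411, 0.3125, 0.27])]
[283.67511242 211.93999298]
```

View pics/w10b.png

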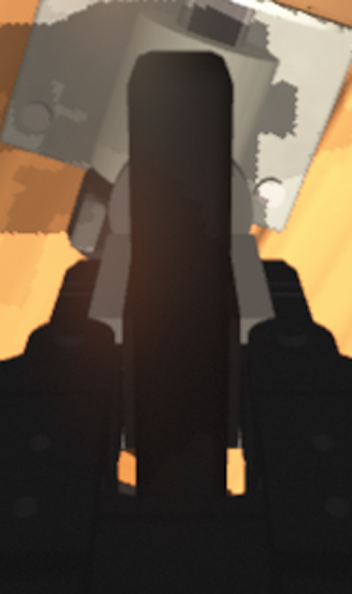

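The key hides the socket here (collar visible at (180,200) either side of the bar). I feel my way in by force.

Call:
servo_tool(
  plan=[
    [-1, 0, 0, -0.2, 0],
    [-1, 0, 0, -0.15, 0],
    [-1, 0, 0, -0.1, 0],
    [-1, 0, 0, 0, 0],
    [-1, 0, 0, 0, 0],
  ],
)

```text
clock: 30.1
tcp_pos: [0.5434, 0.3146, 0.2328]
tool_rot: [-180.0, 0.0, 117.3]
wrist_force: [1.1, 0.4, -2.5]
finger_gap: 0.0143
gripper_force: 107.9
```

Call:
servo_tool(
  plan=[
    [-1, 0, 0, -0.1, 0],
    [-1, 0, 0, 0, 0],
    [-1, 0, 0, 0, 0],
  ],
)

```text
clock: 30.35
tcp_pos: [0.5433, 0.3147, 0.2291]
tool_rot: [-180.0, 0.0, 117.3]
wrist_force: [0.9, 0.3, -2.2]
finger_gap: 0.0143
gripper_force: 107.8
```

Call:
servo_tool(
  plan=[
    [-1, 0, 0, -0.05, -0.4],
    [-1, 0, 0, 0, -0.7],
    [-1, 0, 0, 0, -0.7],
    [-1, 0, 0, 0, -0.7],
    [-1, 0, 0, 0, -0.7],
    [-1, 0, 0, 0, -0.7],
    [-1, 0, 0, 0, -0.7],
    [-1, 0, 0, 0, -0.7],
    [-1, 0, 0, 0, -0.7],
    [-1, 0, 0, 0, -0.7],
  ],
)

```text
clock: 31.18
tcp_pos: [0.5432, 0.3147, 0.2274]
tool_rot: [-180.0, 0.0, 71.1]
wrist_force: [-0.3, -0.8, -1.3]
finger_gap: 0.0141
gripper_force: 108.1
```

```bash
python3 - <<'E'
from h import *
o=get_obs();print(o['tcp_pos'],o['tool_rot'],o['moment'],o['wrist_force'])
E
```

```text
[0.54322976 0.31471017 0.22738631] [-1.79984832e+02  8.21550097e-03  7.10545879e+01] [-0.11755124 -0.06638998  0.13613729] [-0.28368692 -0.76443694 -1.31100373]
```

Call:
servo_tool(
  plan=[
    [-1, 0, 0, 0, -0.5],
    [-1, 0, 0, 0, -0.5],
    [-1, 0, 0, 0, -0.5],
    [-1, 0, 0, 0, -0.5],
    [-1, 0, 0, 0, 0],
  ],
)

```text
clock: 31.6
tcp_pos: [0.5431, 0.3149, 0.2274]
tool_rot: [-180.0, 0.0, 57.4]
wrist_force: [-0.2, -0.5, 0.6]
finger_gap: 0.0143
gripper_force: 108.2
```

```bash
python3 - <<'E'
from h import *
o=get_obs();print(o['tcp_pos'],o['tool_rot'],o['moment'],o['wrist_force'])
E
```

```text
[0.54311969 0.31485475 0.22736074] [-1.79980637e+02  1.48489552e-02  5.73728802e+01] [-0.12952999  0.14624911  0.01809732] [-0.21016721 -0.50873536  0.55624539]
```

Call:
servo_tool(
  plan=[
    [-1, 0, 0, 0, -0.5],
    [-1, 0, 0, 0, -0.4],
    [-1, 0, 0, 0, 0],
  ],
)

```text
clock: 31.85
tcp_pos: [0.5431, 0.3148, 0.2273]
tool_rot: [-180.0, 0.0, 51.3]
wrist_force: [-0.9, -1.1, 0.0]
finger_gap: 0.0142
gripper_force: 108.3
```

```bash
python3 - <<'E'
from h import *
o=get_obs();print(o['tcp_pos'],o['tool_rot'],o['moment'],o['wrist_force'])
E
```

```text
[0.54312077 0.31484665 0.22732841] [-1.79977988e+02  1.57750308e-02  5.13345137e+01] [-0.05790013  0.292385   -0.01049779] [-0.87000875 -1.13165879  0.03098098]
```

Call:
servo_tool(
  plan=[
    [-1, 0, 0, 0, -0.5],
    [-1, 0, 0, 0, -0.5],
    [-1, 0, 0, 0, 0],
  ],
)

```text
clock: 32.1
tcp_pos: [0.5431, 0.3149, 0.2273]
tool_rot: [-180.0, 0.0, 44.5]
wrist_force: [-2.2, 0.0, 0.9]
finger_gap: 0.0141
gripper_force: 108.4
```

```bash
python3 - <<'E'
from h import *
o=get_obs();print(o['tcp_pos'],o['tool_rot'],o['moment'],o['wrist_force'])
E
```

```text
[0.54312926 0.31488669 0.22732686] [-1.79978179e+02  1.44735325e-02  4.44825745e+01] [-0.01494059  0.49318538  0.09245429] [-2.16749006  0.00501138  0.86419391]
```

Call:
servo_tool(
  plan=[
    [-1, 0, 0, 0, -0.5],
    [-1, 0, 0, 0, -0.5],
    [-1, 0, 0, 0, 0],
  ],
)

```text
clock: 32.35
tcp_pos: [0.5431, 0.315, 0.2273]
tool_rot: [-180.0, 0.0, 37.7]
wrist_force: [-1.9, 0.8, 1.0]
finger_gap: 0.0144
gripper_force: 108.4
```

```bash
python3 - <<'E'
from h import *
o=get_obs();print(o['tcp_pos'],o['tool_rot'],o['moment'],o['wrist_force'])
E
```

```text
[0.54310256 0.31498502 0.22729564] [-1.79976670e+02  1.36580125e-02  3.76714649e+01] [0.17446672 0.58974812 0.04565715] [-1.86012267  0.83287285  0.9655647 ]
```

Call:
servo_tool(
  plan=[
    [-1, 0, 0, 0, -0.5],
    [-1, 0, 0, 0, -0.5],
    [-1, 0, 0, 0, 0],
    [-1, 0, 0, 0, 0],
  ],
)

```text
clock: 32.68
tcp_pos: [0.5431, 0.315, 0.2273]
tool_rot: [-180.0, 0.0, 31.0]
wrist_force: [-2.1, 1.4, 0.6]
finger_gap: 0.0143
gripper_force: 108.3
```

```bash
python3 - <<'E'
from h import *
o=get_obs();print(o['tcp_pos'],o['tool_rot'],o['moment'],o['wrist_force'])
w=snap('wrist');s=snap('scene')
u,v=proj(s,(.543,.314,.17)).astype(int);print(u,v,pt(s,'key_tip',.13,.1),pt(s,'key_bar',.245,.1))
a=cv2.resize(s['color'][v-60:v+60,u-60:u+60],(480,480),interpolation=2)
b=cv2.resize(w['color'][150:420,200:335],(240,480),interpolation=2)
cv2.imwrite('pics/f.png',np.hstack([a,b])[...,::-1])
E
```

```text
[0.54313517 0.31501772 0.22726721] [-1.79982322e+02  1.01749446e-02  3.10304978e+01] [0.36351241 0.73480938 0.05010462] [-2.11424425  1.40065379  0.56764482]
353 130 [(0.82, [351, 140], [0.54, 0.3218, 0.13]), (0.59, [356, 106], [0.4895, 0.494, 0.13])] [(0.89, [354, 109], [0.5381, 0.3019, 0.245]), (0.4, [326, 350], [0.743, -0.3535, 0.245])]
```

View pics/f.png

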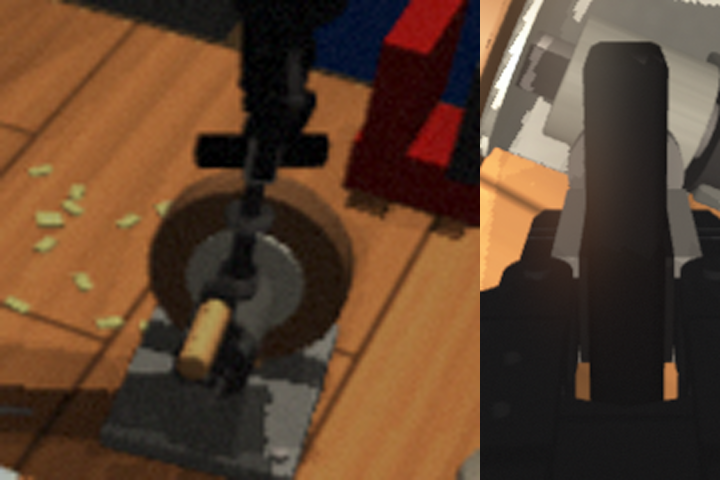

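Last picture: key is in the socket, bar still straight in the fingers, crank up. With up to 8° of hexagon play the stop should come soon.

Call:
servo_tool(
  plan=[
    [-1, 0, 0, 0, -0.5],
    [-1, 0, 0, 0, -0.4],
    [-1, 0, 0, 0, 0],
    [-1, 0, 0, 0, 0],
  ],
)

```text
clock: 33.22
tcp_pos: [0.5432, 0.3149, 0.2272]
tool_rot: [-180.0, 0.0, 24.7]
wrist_force: [-2.8, 2.6, 0.3]
finger_gap: 0.0142
gripper_force: 108.2
```

```bash
python3 - <<'E'
from h import *
o=get_obs();print(o['tool_rot'],o['moment'],o['joint_efforts'][-1])
E
```

```text
[-1.79987357e+02  7.59570251e-03  2.46902271e+01] [0.72762441 0.89862791 0.12310989] -0.656205452978611
```

Call:
servo_tool(
  plan=[
    [-1, 0, 0, 0, -0.5],
    [-1, 0, 0, 0, -0.4],
    [-1, 0, 0, 0, 0],
    [-1, 0, 0, 0, 0],
  ],
)

```text
clock: 33.55
tcp_pos: [0.5432, 0.3149, 0.2272]
tool_rot: [-180.0, 0.0, 18.5]
wrist_force: [-3.6, 3.2, -0.8]
finger_gap: 0.0142
gripper_force: 108.2
```

```bash
python3 - <<'E'
from h import *
o=get_obs();print(o['tool_rot'],o['moment'],o['joint_efforts'][-1],pt(capture('wrist'),'key_bar',.245,.1))
E
```

```text
[-1.79987977e+02  9.39260557e-03  1.85355321e+01] [ 0.82417233  0.94309336 -0.03144826] -0.590372309088707 [(0.61, [284, 296], [0.544, 0.3134, 0.245])]
```

```bash
python3 - <<'E'
from h import *
w=capture('wrist');s=capture('scene')
for i in (cv2.imread('pics/w10.png')[...,::-1],w['color']):
  v=cv2.cvtColor(i,cv2.COLOR_RGB2HSV)[...,2]
  for r in (180,190,205,220,235,250):
    k=np.where(v[r,225:340]<60)[0]+225
    print(r,k.min() if len(k) else None,k.max() if len(k) else None,len(k),end=' | ')
  print()
o=get_obs();print(o['joint_efforts'].round(2),o['joint_positions'].round(1))
# bar in scene: dark pixels around bar, fit line
S=s['color'];v=cv2.cvtColor(S,cv2.COLOR_RGB2HSV)[...,2]
for X in [(.543,.315,.245)]:
  for ang in range(0,180,10):
    e=np.array([np.cos(np.radians(ang)),np.sin(np.radians(ang)),0])
    L=[v[tuple(proj(s,np.array(X)+e*t)[::-1].round().astype(int))] for t in np.linspace(-.042,.042,15) if abs(t)>.015]
    print(ang,int(np.mean(L)),end='; ')
E
```

```text
180 278 302 25 | 190 277 305 29 | 205 274 304 31 | 220 273 304 32 | 235 273 304 32 | 250 274 304 31 | 
180 278 339 31 | 190 277 339 38 | 205 275 338 34 | 220 275 335 33 | 235 274 332 41 | 250 273 304 32 | 
[ 2.770e+00 -8.291e+01  1.572e+01 -4.285e+01  1.470e+00 -7.600e-01
  2.000e-02] [-56.7  27.3  32.7  93.1 -16.   64.3 -91.5]
0 5; 10 5; 20 7; 30 8; 40 5; 50 38; 60 77; 70 94; 80 57; 90 27; 100 12; 110 12; 120 26; 130 79; 140 88; 150 95; 160 54; 170 17;
```

Call:
servo_tool(
  plan=[
    [-1, 0, 0, 0, -0.5],
    [-1, 0, 0, 0, -0.5],
    [-1, 0, 0, 0, 0],
  ],
)

```text
clock: 34.0
tcp_pos: [0.5433, 0.3149, 0.2272]
tool_rot: [-180.0, 0.0, 11.4]
wrist_force: [-3.7, 2.7, -1.2]
finger_gap: 0.014
gripper_force: 108.2
```

```bash
cat > st.py <<'E'
from h import *
o=get_obs();w=capture('wrist')
v=cv2.cvtColor(w['color'],cv2.COLOR_RGB2HSV)[...,2]
print(o['tcp_pos'].round(4),o['tool_rot'][2].round(2),o['moment'].round(2),o['wrist_force'].round(1),o['joint_efforts'][-1].round(2),[int((np.where(v[r,255:290]<60)[0]+255).min()) for r in (180,190,205,220,235,250)])
E
python3 st.py
```

```text
[0.5433 0.3149 0.2272] 11.35 [ 1.07  1.   -0.02] [-3.7  2.7 -1.2] -1.9 [278, 278, 274, 274, 272, 270]
```

Call:
servo_tool(
  plan=[
    [-1, 0, 0, 0, -0.5],
    [-1, 0, 0, 0, -0.5],
    [-1, 0, 0, 0, 0],
  ],
)

```text
clock: 34.3
tcp_pos: [0.5433, 0.3149, 0.2272]
tool_rot: [-180.0, 0.0, 4.6]
wrist_force: [-2.8, 4.7, -1.4]
finger_gap: 0.014
gripper_force: 108.2
```

```bash
python3 st.py
```

```text
[0.5433 0.3149 0.2272] 4.58 [1.17 0.96 0.01] [-2.8  4.7 -1.4] -1.95 [278, 278, 275, 272, 267, 260]
```

```bash
python3 - <<'E'
from h import *
w=capture('wrist');w2=snap('wrist','w11')
print(get_obs()['joint_efforts'].round(2),get_obs()['moment'])
for i in (cv2.imread('pics/w10.png')[...,::-1],w['color']):
  v=cv2.cvtColor(i,cv2.COLOR_RGB2HSV)[...,2].astype(int)
  for r in range(166,262,8):
    a=288
    l=a
    while v[r,l]<62 and l>200:l-=1
    k=a
    while v[r,k]<62 and k<380:k+=1
    print(r,l,k,'(',v[r,l-2],v[r,k+2],')',end=' | ')
  print()
E
```

```text
[ 3.030e+00 -8.246e+01  1.744e+01 -4.244e+01  1.760e+00 -6.300e-01
  7.000e-02] [ 1.29298785  0.9611636  -0.0403971 ]
166 288 288 ( 120 106 ) | 174 277 297 ( 64 134 ) | 182 275 304 ( 64 171 ) | 190 276 306 ( 63 162 ) | 198 272 305 ( 63 159 ) | 206 270 305 ( 63 153 ) | 214 269 305 ( 62 152 ) | 222 271 306 ( 61 135 ) | 230 269 305 ( 64 109 ) | 238 271 305 ( 63 110 ) | 246 271 305 ( 64 111 ) | 254 271 305 ( 64 109 ) | 
166 288 288 ( 128 127 ) | 174 277 297 ( 66 116 ) | 182 275 304 ( 66 170 ) | 190 276 306 ( 63 175 ) | 198 274 306 ( 64 195 ) | 206 272 306 ( 64 195 ) | 214 270 305 ( 65 186 ) | 222 269 305 ( 63 173 ) | 230 266 305 ( 62 134 ) | 238 262 305 ( 62 132 ) | 246 259 305 ( 131 134 ) | 254 259 305 ( 130 114 ) |
```

Call:
servo_tool(
  plan=[
    [-1, 0, 0, 0, -0.4],
  ],
)

```text
clock: 34.53
tcp_pos: [0.5433, 0.3148, 0.2273]
tool_rot: [-180.0, 0.0, 2.1]
wrist_force: [-3.7, 4.3, -2.0]
finger_gap: 0.0142
gripper_force: 108.0
```

```bash
cat > q.py <<'E'
from rig import *
o=get_obs();print(o['tcp_pos'].round(4),o['tool_rot'].round(2),o['moment'].round(3),o['wrist_force'].round(1),o['joint_efforts'].round(2),o['joint_positions'][-1])
E
python3 q.py
```

```text
[0.5433 0.3148 0.2273] [-179.98    0.      2.1 ] [1.265 0.815 0.091] [-3.7  4.3 -2. ] [  4.63 -83.15  16.32 -42.31   2.15  -0.57   3.25] -106.22076970961005
```

Call:
servo_tool(
  plan=[
    [-1, 0, 0, 0, -0.4],
  ],
)

```text
clock: 34.62
tcp_pos: [0.5434, 0.3148, 0.2273]
tool_rot: [-180.0, -0.0, -0.8]
wrist_force: [-2.2, 3.9, -1.7]
finger_gap: 0.0142
gripper_force: 108.0
```

```bash
python3 q.py
```

```text
[0.5434 0.3148 0.2273] [-179.98   -0.     -0.83] [ 1.336  0.764 -0.023] [-2.2  3.9 -1.7] [  4.26 -82.85  16.68 -42.08   1.96  -0.46   2.08] -108.8394605336241
```

Call:
servo_tool(
  plan=[
    [-1, 0, 0, 0, 0.4],
  ],
)

```text
clock: 34.7
tcp_pos: [0.5433, 0.3148, 0.2272]
tool_rot: [-180.0, -0.0, 1.8]
wrist_force: [-4.3, 4.0, -0.8]
finger_gap: 0.0143
gripper_force: 108.3
```

```bash
python3 q.py
```

```text
[0.5433 0.3148 0.2272] [-180.    -0.     1.8] [1.154 1.154 0.027] [-4.3  4.  -0.8] [  0.94 -81.08  19.03 -42.18   0.94  -0.7   -4.71] -106.49617623435753
```

Call:
servo_tool(
  plan=[
    [-1, 0, 0, -0.05, 0],
    [-1, 0, 0, 0, 0],
    [-1, 0, 0, 0, 0],
  ],
)

```text
clock: 34.95
tcp_pos: [0.5433, 0.3149, 0.2253]
tool_rot: [-180.0, 0.0, 2.0]
wrist_force: [-4.6, 4.4, -0.6]
finger_gap: 0.014
gripper_force: 108.1
```

Call:
servo_tool(
  plan=[
    [-1, 0, 0, -0.05, 0],
    [-1, 0, 0, 0, 0],
    [-1, 0, 0, 0, 0],
  ],
)

```text
clock: 35.2
tcp_pos: [0.544, 0.315, 0.2248]
tool_rot: [-179.9, -0.1, 2.0]
wrist_force: [-7.2, 2.6, 16.1]
finger_gap: 0.0144
gripper_force: 110.7
```

Call:
servo_tool(
  plan=[
    [-1, 0, 0, -0.05, 0],
    [-1, 0, 0, 0, 0],
    [-1, 0, 0, 0, 0],
  ],
)

```text
clock: 35.45
tcp_pos: [0.5446, 0.3152, 0.2244]
tool_rot: [-179.8, -0.2, 2.0]
wrist_force: [-9.8, 2.3, 33.6]
finger_gap: 0.014
gripper_force: 113.5
```

Call:
servo_tool(
  plan=[
    [-1, 0, 0, 0.1, 0],
    [-1, 0, 0, 0.05, 0],
    [-1, 0, 0, 0, 0],
  ],
)

```text
clock: 35.7
tcp_pos: [0.5434, 0.3148, 0.2277]
tool_rot: [-180.0, -0.0, 2.0]
wrist_force: [-3.3, 3.1, 1.8]
finger_gap: 0.0144
gripper_force: 108.4
```

```bash
python3 - <<'E'
from h import *
w=capture('wrist');s=capture('scene');t=capture('top');o=get_obs();T=o['tcp_pos'];Y=np.radians(o['tool_rot'][2]);print(T,o['tool_rot'],o['wrist_force'].round(1))
e=np.array([np.cos(Y),np.sin(Y),0])
for k in (1,-1):
  for h in (.0177,.0275):
    print(k,h,[proj(w,T+k*.045*e+np.array([0,0,h+d])).round(1).tolist() for d in(.01,-.01)])
v=cv2.cvtColor(w['color'],cv2.COLOR_RGB2HSV)[...,2]
print(v[160:200:2,288])
# scene: collar and shank profile along key axis
for h in (.0177,.0275): print(h,'bar',proj(s,T+[0,0,h]),'collar low',proj(s,T+[0,0,h-.058]),'mouth',proj(s,[*T[:2],.145]))
S=s['color'];V=cv2.cvtColor(S,cv2.COLOR_RGB2HSV)
u=int(proj(s,T+[0,0,-.05])[0])
for r in range(96,152): print(r,*['%3d'%x for x in V[r,u-10:u+11,2]])
cv2.imwrite('pics/s9.png',S[...,::-1])
E
```

```text
[0.54340721 0.31482645 0.22739846] [-1.79976657e+02 -8.99442662e-03  1.96785206e+00] [-2.8  4.4  1.4]
1 0.0177 [[279.2, 183.8], [279.6, 174.3]]
1 0.0275 [[278.9, 189.7], [279.4, 178.6]]
-1 0.0177 [[279.3, 414.8], [279.7, 378.5]]
-1 0.0275 [[279.1, 436.5], [279.5, 395.1]]
[128 127 128 128 128 134 147  44  43  42  43  44  45  45  46  45  46  45
  44  44]
0.0177 bar [357.76865992 107.43337714] collar low [354.54305954 125.14914102] mouth [352.34981316 137.19497143]
0.0275 bar [358.33875298 104.30229053] collar low [355.07092177 122.24999623] mouth [352.34981316 137.19497143]
96 155 156 166 167 171 126  55   5   4  16  15  17   9   9   6   3   1   4   9   9   4
97 154 165 170 164 168 134  59  11   8   8  13  17  13  11   2  10  10   3   4  11   0
98 163 170 169 168 163 154  76   5  10  13  12  11  15  12   8  10   0  10  11  11  10
99 123  95 123 156 162 160  78   9   2   9   6   5   8   9   6   7   4   4   9  22  63
100  60  18  43  70  81 116  71  16   8   8   6   1   6   9   6  10   6  12  10  23  95
101  13   7   0   3  20  40  28   7   6   8   5   5  12   9   4  10   2   8   8  13 1
[... 3702 characters left out ...]
  15  42  48  37  22  15  18  18  26  24  20  31  58  72  71  68  63  58  59  60  56
145 121 152 152 150 101  44  20  24  44  40  52  50  68  72  73  66  65  53  64  62  57
146 159 171 171 172 160  94  30  22  51  62  62  66  70  72  69  68  59  57  57  57  60
147 135 160 170 172 169 151  75  29  60  72  67  74  72  72  70  66  59  59  60  59  58
148 161 167 173 171 172 152  79  48  72  76  76  76  70  71  70  63  57  60  57  62  62
149 172 170 170 169 166 141  68  44  70  69  73  72  74  67  66  59  53  58  61  63  54
150 169 171 170 170 159 107  44  34  57  67  71  73  75  69  63  56  54  56  55  54  43
151 174 168 168 173 144  75  23  23  37  45  64  71  70  62  57  56  53  47  44  43  40
```

Call:
servo_tool(
  plan=[
    [-1, 0, 0, 0.4, 0],
    [-1, 0, 0, 0.8, 0],
    [-1, 0, 0, 0.65, 0],
    [-1, 0.09, -0.38, 0, 1],
    [-1, 0.09, -0.38, 0, 1],
    [-1, 0.09, -0.38, 0, 1],
    [-1, 0.09, -0.38, 0, 1],
    [-1, 0.09, -0.38, 0, 1],
    [-1, 0.09, -0.38, 0, 1],
    [-1, 0.09, -0.38, 0, 1],
  ],
)

```text
clock: 36.68
tcp_pos: [0.5691, 0.2065, 0.3012]
tool_rot: [179.9, 0.0, 50.4]
wrist_force: [-0.3, -0.4, -1.9]
finger_gap: 0.0144
gripper_force: 108.2
```

Call:
servo_tool(
  plan=[
    [-1, 0, 0, 0, 1],
    [-1, 0, 0, 0, 1],
    [-1, 0, 0, 0, 1],
    [-1, 0, 0, 0, 1],
    [-1, 0, 0, 0, 1],
    [-1, 0, 0, 0, 1],
    [-1, 0, 0, 0, 1],
    [-1, 0, 0, 0, 0.2],
    [-1, 0, 0, 0, 0],
    [-1, 0, 0, 0, 0],
  ],
)

```text
clock: 37.52
tcp_pos: [0.5688, 0.2078, 0.3012]
tool_rot: [180.0, 0.0, 99.3]
wrist_force: [0.5, -0.3, -0.9]
finger_gap: 0.0139
gripper_force: 108.2
```

```bash
cat > scr.py <<'E'
from h import *
o=get_obs();print(o['tcp_pos'].round(4),o['tool_rot'].round(2))
w=snap('wrist','w12')
g=cv2.cvtColor(w['color'],cv2.COLOR_RGB2GRAY).astype(np.float32)
old=cv2.cvtColor(cv2.imread('pics/w9.png'),cv2.COLOR_BGR2GRAY).astype(np.float32)
def prof(g,c,cx,cy,r,n=180):
    P=np.array([proj(c,(cx+r*np.cos(a),cy+r*np.sin(a),.145)) for a in np.radians(np.arange(0,360,360/n))],np.float32)
    return cv2.remap(g,P[None,:,0],P[None,:,1],cv2.INTER_CUBIC)[0]
def fit(g,c):
    best=None
    for cx in np.arange(.541,.5465,.0005):
        for cy in np.arange(.311,.3175,.0005):
            for r in (.0098,.0106,.0112):
                p=prof(g,c,cx,cy,r);F=np.fft.rfft(p-p.mean());s=abs(F[6])-0.3*abs(F[1:6]).max()
                if best is None or s>best[0]: best=(s,cx,cy,r,(-np.degrees(np.angle(F[6]))/6)%60,abs(F[6]))
    return best
print('now',fit(g,w))
b=fit(g,w);p=prof(g,w,b[1],b[2],b[3],72);print(p.astype(int).tolist())
import sys
if len(sys.argv)>1:
    print('old (same camera pose assumed)',fit(old,w))
E
python3 scr.py old
```

```text
[0.5688 0.2078 0.3012] [1.7999e+02 3.0000e-02 9.9260e+01]
now (np.float32(894.8529), np.float64(0.5434999999999998), np.float64(0.315), 0.0106, np.float32(53.290104), np.float32(1070.3356))
[147, 143, 145, 146, 145, 143, 142, 143, 144, 146, 170, 211, 179, 141, 143, 144, 144, 143, 141, 143, 144, 150, 179, 170, 148, 145, 145, 147, 145, 146, 145, 146, 148, 151, 165, 182, 167, 147, 153, 153, 152, 151, 151, 151, 153, 155, 165, 164, 156, 153, 153, 154, 153, 151, 151, 151, 155, 183, 208, 201, 165, 148, 151, 150, 149, 147, 146, 145, 148, 150, 155, 150]
old (same camera pose assumed) (np.float32(1257.7397), np.float64(0.5459999999999995), np.float64(0.315), 0.0106, np.float32(55.978508), np.float32(1465.9287))
```

Call:
servo_tool(
  plan=[
    [-1, -0.21, 0.89, 0, 0.68],
    [-1, -0.21, 0.89, 0, 0.68],
    [-1, -0.21, 0.89, 0, 0.68],
    [-1, 0, 0, 0, 0],
    [-1, 0, 0, -0.6, 0],
    [-1, 0, 0, -0.5, 0],
    [-1, 0, 0, -0.3, 0],
    [-1, 0, 0, -0.2, 0],
    [-1, 0, 0, -0.1, 0],
    [-1, 0, 0, 0, 0],
  ],
)

```text
clock: 38.4
tcp_pos: [0.5436, 0.3149, 0.2331]
tool_rot: [-180.0, 0.0, 113.5]
wrist_force: [0.9, -0.5, -2.5]
finger_gap: 0.0141
gripper_force: 108.2
```

Call:
servo_tool(
  plan=[
    [-1, 0, 0, -0.1, 0],
    [-1, 0, 0, 0, 0],
    [-1, 0, 0, 0, 0],
  ],
)

```text
clock: 38.65
tcp_pos: [0.5436, 0.3151, 0.2296]
tool_rot: [180.0, 0.0, 113.5]
wrist_force: [0.5, -0.8, -2.2]
finger_gap: 0.0139
gripper_force: 108.2
```

```bash
python3 q.py
```

```text
[0.5436 0.3151 0.2296] [1.7998e+02 1.0000e-02 1.1348e+02] [-0.229 -0.269  0.018] [ 0.5 -0.8 -2.2] [ -0.74 -86.19   5.87 -43.57  -0.39   0.13   0.  ] -3.4128603418075807
```

Call:
servo_tool(
  plan=[
    [-1, 0, 0, 0, -0.5],
    [-1, 0, 0, 0, -0.5],
    [-1, 0, 0, 0, 0],
    [-1, 0, 0, 0, 0],
  ],
)

```text
clock: 38.98
tcp_pos: [0.5436, 0.3151, 0.2297]
tool_rot: [180.0, 0.0, 106.7]
wrist_force: [2.1, -0.9, -0.1]
finger_gap: 0.0145
gripper_force: 108.4
```

```bash
python3 q.py
```

```text
[0.5436 0.3151 0.2297] [1.7997e+02 1.0000e-02 1.0672e+02] [-0.477 -0.465 -0.011] [ 2.1 -0.9 -0.1] [ -1.49 -85.39   6.06 -43.03  -0.78   0.29  -0.78] -9.647567962675476
```

Call:
servo_tool(
  plan=[
    [-1, 0, 0, 0, -0.3],
    [-1, 0, 0, 0, -0.3],
    [-1, 0, 0, 0, 0],
    [-1, 0, 0, 0, 0],
  ],
)

```text
clock: 39.32
tcp_pos: [0.5436, 0.315, 0.2295]
tool_rot: [180.0, 0.0, 102.6]
wrist_force: [1.7, -2.1, -0.0]
finger_gap: 0.0141
gripper_force: 108.6
```

```bash
python3 q.py
```

```text
[0.5436 0.315  0.2295] [1.7997e+02 1.0000e-02 1.0264e+02] [-0.64  -0.641  0.026] [ 1.7 -2.1 -0. ] [ -1.82 -85.02   5.79 -42.73  -0.96   0.38  -0.43] -13.404321115416817
```

Call:
servo_tool(
  plan=[
    [-1, 0, 0, 0, -0.3],
    [-1, 0, 0, 0, -0.3],
    [-1, 0, 0, 0, 0],
    [-1, 0, 0, 0, 0],
  ],
)

```text
clock: 39.65
tcp_pos: [0.5435, 0.3151, 0.2294]
tool_rot: [180.0, 0.0, 98.5]
wrist_force: [1.7, -2.7, 0.3]
finger_gap: 0.0139
gripper_force: 108.6
```

```bash
python3 q.py
```

```text
[0.5435 0.3151 0.2294] [1.7999e+02 1.0000e-02 9.8520e+01] [-0.691 -0.749  0.022] [ 1.7 -2.7  0.3] [ -1.98 -84.67   5.9  -42.55  -1.1    0.4   -0.46] -17.196045264620974
```

Call:
servo_tool(
  plan=[
    [-1, 0, 0, 0.4, 0],
    [-1, 0, 0, 0.8, 0],
    [-1, 0, 0, 0.58, 0],
    [-1, 0.21, -0.9, 0, 0],
    [-1, 0.21, -0.9, 0, 0],
    [-1, 0.21, -0.88, 0, 0.1],
    [-1, 0, 0, 0, 0],
    [-1, 0, 0, 0, 0],
    [-1, 0, 0, 0, 0],
  ],
)

```text
clock: 40.4
tcp_pos: [0.5682, 0.2086, 0.3004]
tool_rot: [-180.0, -0.0, 99.2]
wrist_force: [-0.1, 1.0, -1.8]
finger_gap: 0.0144
gripper_force: 108.9
```

```bash
python3 scr.py
```

```text
[0.5682 0.2086 0.3004] [-1.7997e+02 -4.0000e-02  9.9170e+01]
now (np.float32(2106.4636), np.float64(0.5434999999999998), np.float64(0.315), 0.0098, np.float32(54.83321), np.float32(2267.7212))
[170, 143, 145, 146, 145, 144, 142, 142, 143, 161, 202, 219, 187, 143, 144, 144, 145, 143, 140, 142, 142, 154, 183, 201, 199, 170, 146, 146, 146, 146, 145, 145, 147, 158, 188, 194, 193, 166, 152, 152, 151, 150, 150, 152, 152, 171, 185, 220, 206, 166, 154, 154, 152, 150, 149, 150, 152, 183, 226, 216, 193, 156, 149, 150, 148, 146, 146, 146, 146, 158, 184, 176]
```

```bash
python3 - <<'E'
import cv2,numpy as np
for n in ('w9','w10','w11','w12'):
  g=cv2.GaussianBlur(cv2.cvtColor(cv2.imread(f'pics/{n}.png'),cv2.COLOR_BGR2GRAY),(0,0),1).astype(float)
  out=[]
  for r in range(180,262,10):
    d=np.diff(g[r,255:325]); out.append((255+int(d[:35].argmin()),round(d[:35].min()),255+35+int(d[35:].argmax()),round(d[35:].max())))
  print(n,out)
  m=(g<48).astype(np.uint8);m[:150]=0;m[250:]=0;m[:,:250]=0;m[:,330:]=0
  q=max(cv2.findContours(m,0,2)[0],key=cv2.contourArea);print(cv2.boundingRect(q),cv2.minAreaRect(q))
E
```

```text
w9 [(260, -14, 302, 24), (256, -13, 305, 30), (257, -13, 305, 28), (257, -17, 305, 37), (256, -15, 319, 37), (258, -15, 304, 28), (258, -15, 304, 26), (258, -16, 314, 36), (259, -13, 304, 20)]
(280, 174, 25, 76) ((292.0, 211.5), (75.0, 24.0), 90.0)
w10 [(260, -16, 302, 41), (257, -17, 305, 43), (257, -19, 305, 40), (257, -21, 305, 37), (258, -27, 304, 33), (258, -16, 316, 26), (258, -16, 304, 26), (258, -16, 320, 27), (258, -13, 317, 26)]
(273, 175, 32, 75) ((288.5, 212.0), (74.0, 31.0), 90.0)
w11 [(260, -23, 302, 41), (257, -27, 305, 51), (258, -33, 305, 54), (258, -34, 305, 50), (257, -28, 305, 45), (258, -20, 304, 31), (258, -22, 305, 32), (259, -23, 304, 29), (259, -17, 304, 24)]
(272, 175, 33, 75) ((288.0, 212.0), (74.0, 32.0), 90.0)
w12 [(260, -15, 302, 25), (256, -12, 305, 29), (257, -12, 305, 29), (257, -14, 305, 37), (257, -14, 320, 37), (258, -15, 304, 29), (258, -14, 304, 26), (258, -15, 314, 36), (259, -13, 304, 21)]
(280, 174, 25, 76) ((292.0, 211.5), (75.0, 24.0), 90.0)
```

Call:
servo_tool(
  plan=[
    [-1, -0.207, 0.887, 0, 0.745],
    [-1, -0.207, 0.887, 0, 0.745],
    [-1, -0.207, 0.887, 0, 0.745],
    [-1, 0, 0, 0, 0],
    [-1, 0, 0, -0.6, 0],
    [-1, 0, 0, -0.5, 0],
    [-1, 0, 0, -0.3, 0],
    [-1, 0, 0, -0.2, 0],
    [-1, 0, 0, -0.2, 0],
    [-1, 0, 0, 0, 0],
  ],
)

```text
clock: 41.28
tcp_pos: [0.5435, 0.3146, 0.2276]
tool_rot: [-180.0, 0.0, 114.5]
wrist_force: [1.3, 0.9, -2.3]
finger_gap: 0.0142
gripper_force: 109.0
```

Call:
servo_tool(
  plan=[
    [-1, 0, 0, -0.03, 0.4],
    [-1, 0, 0, 0, 0.5],
    [-1, 0, 0, 0, 0.5],
    [-1, 0, 0, 0, 0.5],
    [-1, 0, 0, 0, 0.5],
    [-1, 0, 0, 0, 0.5],
    [-1, 0, 0, 0, 0],
    [-1, 0, 0, 0, 0],
  ],
)

```text
clock: 41.95
tcp_pos: [0.5442, 0.3147, 0.2281]
tool_rot: [179.9, 0.0, 134.3]
wrist_force: [1.6, 0.8, -0.1]
finger_gap: 0.0144
gripper_force: 109.5
```

```bash
python3 q.py
```

```text
[0.5442 0.3147 0.2281] [1.7992e+02 1.0000e-02 1.3427e+02] [ 0.252 -0.634 -0.069] [ 1.6  0.8 -0.1] [ 1.000e-01 -8.535e+01  4.630e+00 -4.165e+01  5.000e-02  8.900e-01
  7.900e-01] 16.045338847518106
```

Call:
servo_tool(
  plan=[
    [-1, 0, 0, 0.4, 0],
    [-1, 0, 0, 0.8, 0],
    [-1, 0, 0, 0.6, 0],
    [-1, 0.21, -0.9, 0, -0.8],
    [-1, 0.21, -0.9, 0, -1],
    [-1, 0.21, -0.88, 0, -1],
    [-1, 0, 0, 0, -1],
    [-1, 0, 0, 0, -1],
    [-1, 0, 0, 0, 0],
    [-1, 0, 0, 0, 0],
  ],
)

```text
clock: 42.78
tcp_pos: [0.5687, 0.2077, 0.2994]
tool_rot: [-180.0, -0.0, 101.5]
wrist_force: [-0.5, -0.6, -2.5]
finger_gap: 0.0142
gripper_force: 109.2
```

```bash
python3 scr.py; python3 q.py
```

```text
[0.5687 0.2077 0.2994] [-179.99   -0.    101.55]
now (np.float32(1130.1907), np.float64(0.5439999999999997), np.float64(0.3155), 0.0106, np.float32(1.7574509), np.float32(1430.9531))
[186, 142, 143, 143, 146, 142, 137, 141, 139, 143, 144, 146, 146, 146, 144, 141, 142, 144, 144, 142, 141, 141, 143, 147, 177, 202, 183, 153, 143, 145, 146, 146, 144, 146, 147, 146, 191, 200, 208, 159, 151, 152, 152, 150, 151, 151, 158, 192, 196, 188, 161, 154, 151, 152, 150, 149, 150, 157, 186, 204, 200, 174, 151, 150, 149, 147, 145, 145, 147, 148, 150, 172]
[0.5687 0.2078 0.2994] [-1.7999e+02 -1.0000e-02  1.0162e+02] [ 0.038  0.026 -0.001] [-0.3  0.2 -0.8] [ 2.800e-01 -7.821e+01  7.230e+00 -4.609e+01  0.000e+00  2.000e-02
 -5.800e-01] -5.226636307447218
```

Call:
servo_tool(
  plan=[
    [-1, -0.21, 0.893, 0, 0.98],
    [-1, -0.21, 0.893, 0, 0.98],
    [-1, -0.21, 0.893, 0, 0.98],
    [-1, 0, 0, 0, 0],
    [-1, 0, 0, -0.6, 0],
    [-1, 0, 0, -0.5, 0],
    [-1, 0, 0, -0.3, 0],
    [-1, 0, 0, -0.2, 0],
    [-1, 0, 0, -0.2, 0],
    [-1, 0, 0, -0.02, 0],
  ],
)

```text
clock: 43.67
tcp_pos: [0.5437, 0.3144, 0.2257]
tool_rot: [-180.0, 0.0, 121.6]
wrist_force: [1.2, 1.1, -1.9]
finger_gap: 0.0145
gripper_force: 109.3
```

Call:
servo_tool(
  plan=[
    [-1, 0, 0, 0, 0.5],
    [-1, 0, 0, 0, 0.66],
    [-1, 0, 0, 0, 0.66],
    [-1, 0, 0, 0, 0.66],
    [-1, 0, 0, 0, 0.66],
    [-1, 0, 0, 0, 0.66],
    [-1, 0, 0, 0, 0.66],
    [-1, 0, 0, 0, 0.66],
    [-1, 0, 0, 0, 0.66],
  ],
)

```text
clock: 44.42
tcp_pos: [0.5442, 0.3149, 0.2274]
tool_rot: [179.9, 0.1, 161.6]
wrist_force: [2.3, 2.6, -4.4]
finger_gap: 0.0141
gripper_force: 109.0
```

```bash
python3 q.py
```

```text
[0.5442 0.3149 0.2274] [1.7991e+02 6.0000e-02 1.6158e+02] [ 0.834 -0.837 -0.045] [ 2.3  2.6 -4.4] [ -1.22 -88.61   5.04 -42.74   0.13   1.44  -2.84] 41.13792907512598
```

Call:
servo_tool(
  plan=[
    [-1, 0, 0, 0.4, 0],
    [-1, 0, 0, 0.8, 0],
    [-1, 0, 0, 0.6, -0.5],
    [-1, 0.21, -0.9, 0, -1],
    [-1, 0.21, -0.9, 0, -1],
    [-1, 0.21, -0.88, 0, -1],
    [-1, 0, 0, 0, -1],
    [-1, 0, 0, 0, -1],
    [-1, 0, 0, 0, -1],
    [-1, 0, 0, 0, -1],
  ],
)

```text
clock: 45.25
tcp_pos: [0.5691, 0.207, 0.2993]
tool_rot: [180.0, -0.0, 109.4]
wrist_force: [-0.2, -0.2, -1.4]
finger_gap: 0.0145
gripper_force: 109.5
```

Call:
servo_tool(
  plan=[
    [-1, 0, 0, 0, -1],
    [-1, 0, 0, 0, -0.3],
    [-1, 0, 0, 0, 0],
    [-1, 0, 0, 0, 0],
  ],
)

```text
clock: 45.58
tcp_pos: [0.569, 0.2072, 0.299]
tool_rot: [180.0, -0.0, 100.9]
wrist_force: [0.7, 0.0, -2.1]
finger_gap: 0.0138
gripper_force: 109.5
```

```bash
python3 scr.py; python3 q.py
```

```text
[0.569  0.2072 0.299 ] [ 1.7997e+02 -1.0000e-02  1.0095e+02]
now (np.float32(1498.4229), np.float64(0.5429999999999998), np.float64(0.3145), 0.0098, np.float32(28.51283), np.float32(1738.5715))
[146, 145, 144, 146, 148, 149, 143, 143, 145, 146, 146, 144, 142, 142, 143, 151, 173, 190, 198, 184, 141, 146, 145, 144, 142, 143, 145, 149, 176, 209, 213, 176, 149, 150, 150, 148, 148, 149, 149, 149, 173, 203, 202, 199, 159, 153, 154, 153, 153, 151, 151, 153, 155, 183, 224, 189, 152, 151, 153, 151, 149, 149, 149, 147, 161, 191, 187, 154, 147, 146, 149, 148]
[0.569  0.2072 0.2989] [ 1.7998e+02 -1.0000e-02  1.0095e+02] [-0.024 -0.027  0.01 ] [ 0.2  0.2 -1.4] [-2.600e-01 -7.828e+01  6.310e+00 -4.619e+01  1.000e-02  2.000e-02
 -1.800e-01] -6.271089885673232
```

The screw turned back 27°, well beyond where a loose screw would have stopped. So the first pass did take it to its stop. Now I re-tighten.

Call:
servo_tool(
  plan=[
    [-1, -0.213, 0.895, 0, 1],
    [-1, -0.213, 0.895, 0, 1],
    [-1, -0.213, 0.895, 0, 1],
    [-1, 0, 0, 0, 1],
    [-1, 0, 0, 0, 1],
    [-1, 0, 0, 0, 1],
    [-1, 0, 0, 0, 0.91],
    [-1, 0, 0, 0, 0],
    [-1, 0, 0, -0.5, 0],
    [-1, 0, 0, -0.5, 0],
  ],
)

```text
clock: 46.47
tcp_pos: [0.5439, 0.3146, 0.2591]
tool_rot: [179.9, 0.1, 148.1]
wrist_force: [-1.0, -0.1, -1.6]
finger_gap: 0.0145
gripper_force: 109.6
```

Call:
servo_tool(
  plan=[
    [-1, 0, 0, -0.35, 0],
    [-1, 0, 0, -0.2, 0],
    [-1, 0, 0, -0.15, 0],
    [-1, 0, 0, -0.1, 0],
    [-1, 0, 0, 0, 0],
    [-1, 0, 0, 0, 0],
  ],
)

```text
clock: 46.97
tcp_pos: [0.5437, 0.3146, 0.2268]
tool_rot: [180.0, 0.0, 148.3]
wrist_force: [2.9, -0.1, -2.9]
finger_gap: 0.0141
gripper_force: 109.3
```

Call:
servo_tool(
  plan=[
    [-1, 0, 0, 0, -0.5],
    [-1, 0, 0, 0, -0.6],
    [-1, 0, 0, 0, -0.6],
    [-1, 0, 0, 0, -0.6],
    [-1, 0, 0, 0, -0.6],
    [-1, 0, 0, 0, -0.6],
    [-1, 0, 0, 0, -0.6],
    [-1, 0, 0, 0, -0.6],
    [-1, 0, 0, 0, -0.6],
    [-1, 0, 0, 0, -0.6],
  ],
)

```text
clock: 47.8
tcp_pos: [0.5437, 0.3145, 0.2272]
tool_rot: [180.0, -0.0, 107.5]
wrist_force: [1.8, -0.7, -0.7]
finger_gap: 0.0142
gripper_force: 109.8
```

Call:
servo_tool(
  plan=[
    [-1, 0, 0, 0, -0.5],
    [-1, 0, 0, 0, -0.5],
    [-1, 0, 0, 0, -0.5],
    [-1, 0, 0, 0, -0.5],
    [-1, 0, 0, 0, 0],
    [-1, 0, 0, 0, 0],
    [-1, 0, 0, 0, 0],
  ],
)

```text
clock: 48.38
tcp_pos: [0.5436, 0.3146, 0.2271]
tool_rot: [180.0, -0.0, 94.1]
wrist_force: [0.6, -1.5, 4.4]
finger_gap: 0.0143
gripper_force: 110.5
```

```bash
python3 q.py
```

```text
[0.5436 0.3146 0.2271] [ 1.7996e+02 -2.0000e-02  9.4120e+01] [-0.217 -0.251  0.05 ] [ 0.6 -1.5  4.4] [ -0.86 -82.14   6.83 -40.91  -0.38   0.14  -0.16] -21.444719265003915
```

Call:
servo_tool(
  plan=[
    [-1, 0, 0, 0.4, 0],
    [-1, 0, 0, 0.8, 0],
    [-1, 0, 0, 0.6, 0],
    [-1, 0.21, -0.9, 0, 0.5],
    [-1, 0.21, -0.9, 0, 0.5],
    [-1, 0.21, -0.88, 0, 0.2],
    [-1, 0, 0, 0, 0],
    [-1, 0, 0, 0, 0],
    [-1, 0, 0, 0, 0],
  ],
)

```text
clock: 49.13
tcp_pos: [0.5682, 0.2077, 0.2984]
tool_rot: [-180.0, -0.0, 102.3]
wrist_force: [0.2, 0.9, -1.6]
finger_gap: 0.0139
gripper_force: 110.6
```

```bash
python3 scr.py
```

```text
[0.5682 0.2077 0.2984] [-1.7997e+02 -3.0000e-02  1.0231e+02]
now (np.float32(1962.1324), np.float64(0.5434999999999998), np.float64(0.315), 0.0098, np.float32(53.315994), np.float32(2110.341))
[169, 148, 147, 147, 144, 143, 143, 143, 144, 146, 154, 181, 193, 154, 145, 145, 144, 143, 141, 142, 141, 156, 207, 217, 175, 151, 145, 147, 147, 145, 144, 144, 147, 170, 206, 201, 170, 155, 151, 152, 151, 150, 149, 150, 155, 172, 181, 175, 155, 152, 153, 152, 151, 149, 149, 149, 156, 188, 221, 220, 181, 160, 150, 149, 147, 146, 145, 145, 154, 189, 219, 210]
```

The screw is back at its stop angle (53°, the same as after both earlier passes). Next the key goes back into its hole.

Call:
servo_tool(
  plan=[
    [-1, 0.42, -0.8, 0, -0.07],
    [-1, 0.42, -0.8, 0, -0.07],
    [-1, 0.42, -0.8, 0, -0.07],
    [-1, 0.42, -0.8, 0, -0.07],
    [-1, 0.42, -0.78, 0, -0.05],
    [-1, 0, 0, -0.8, 0],
    [-1, 0, 0, -0.8, 0],
    [-1, 0, 0, -0.8, 0],
    [-1, 0, 0, 0, 0],
    [-1, 0, 0, 0, 0],
  ],
)

```text
clock: 50.02
tcp_pos: [0.652, 0.0493, 0.2018]
tool_rot: [-179.8, -0.0, 100.1]
wrist_force: [0.6, 0.1, -0.5]
finger_gap: 0.0141
gripper_force: 110.4
```

```bash
python3 - <<'E'
from h import *
exec(open('q.py').read())
s=snap('scene');w=snap('wrist');t=snap('top')
for q in(s,w,t):
  for n,z in dict(hole=.07,pad=.006,key_tip=.107).items(): print(n,pt(q,n,z,.3))
print(rects(t,(.457,.015,.15),.15,30,vmin=60))
hsv=cv2.cvtColor(w['color'],cv2.COLOR_RGB2HSV)
print('pad px',proj(w,(.5855,.0471,.007)))
for q in cv2.findContours((hsv[...,2]<50).astype(np.uint8),0,2)[0]:
  if cv2.contourArea(q)>400:
    (x,y),(W,H),an=cv2.minAreaRect(np.array([ray(w,*p[0],.008)[:2] for p in q],np.float32));print(round(x,4),round(y,4),round(W,4),round(H,4),an)
E
```

```text
[0.652  0.0493 0.2018] [-1.7984e+02 -1.0000e-02  1.0009e+02] [-0.012 -0.039  0.003] [ 0.6  0.1 -0.5] [  0.31 -85.16   9.6  -38.24  -0.17  -0.69   0.14] 13.000892748977407
hole [(0.83, [350, 229], [0.652, 0.0501, 0.07])]
pad [(0.68, [326, 235], [0.59, 0.051, 0.006]), (0.47, [351, 220], [0.6305, 0.1362, 0.006])]
key_tip [(0.71, [349, 219], [0.6456, 0.0486, 0.107]), (0.3, [227, 337], [0.5484, -0.36, 0.107])]
hole []
pad [(0.96, [218, 174], [0.5906, 0.0515, 0.006])]
key_tip []
hole [(0.74, [237, 163], [0.6578, 0.0447, 0.07])]
pad [(0.64, [236, 191], [0.5809, 0.0521, 0.006]), (0.61, [228, 153], [0.7062, 0.0787, 0.006]), (0.57, [141, 197], [0.5644, 0.3532, 0.006])]
key_tip [(0.32, [391, 213], [0.4986, -0.4041, 0.107])]
[[0.454, 0.0121, 0.0889, 0.0582, 0.412], [0.486, 0.0793, 0.0584, 0.0221, 53.1264]]
pad px [211.50393798 177.86000278]
0.6724 -0.0762 0.6374 0.2808 10.060870170593262
0.5875 0.0402 0.0394 0.0568 0.9625049233436584
```

Call:
servo_tool(
  plan=[
    [-1, 0, 0, -0.4, 0],
    [-1, 0, 0, -0.4, 0],
    [-1, 0, 0, -0.3, 0],
    [-1, 0, 0, -0.2, 0],
    [-1, 0, 0, 0, 0],
    [-1, 0, 0, 0, 0],
  ],
)

```text
clock: 51.12
tcp_pos: [0.6526, 0.0481, 0.1505]
tool_rot: [-180.0, 0.0, 100.0]
wrist_force: [0.5, -0.3, -0.4]
finger_gap: 0.0142
gripper_force: 110.7
```

Call:
servo_tool(
  plan=[
    [-1, 0, 0, -0.4, 0],
    [-1, 0, 0, -0.3, 0],
    [-1, 0, 0, -0.2, 0],
    [-1, 0, 0, -0.06, 0],
    [-1, 0, 0, 0, 0],
    [-1, 0, 0, 0, 0],
  ],
)

```text
clock: 51.62
tcp_pos: [0.6528, 0.0481, 0.1125]
tool_rot: [180.0, 0.0, 100.0]
wrist_force: [0.5, -0.3, -1.2]
finger_gap: 0.0141
gripper_force: 110.7
```

Call:
servo_tool(
  plan=[
    [-1, 0, 0, -0.05, 0],
    [-1, 0, 0, 0, 0],
    [-0.4, 0, 0, 0, 0],
    [-0.2, 0, 0, 0, 0],
    [-0.1, 0, 0, 0, 0],
    [0, 0, 0, 0.4, 0],
    [0, 0, 0, 0.8, 0],
    [0, 0, 0, 1, 0],
    [0, 0, 0, 1, 0],
    [0, 0, 0, 1, 0],
  ],
)

```text
clock: 52.45
tcp_pos: [0.6522, 0.048, 0.2802]
tool_rot: [180.0, 0.0, 100.0]
wrist_force: [0.2, 0.3, 0.5]
finger_gap: 0.0425
gripper_force: 0.0
```

Call:
servo_tool(
  plan=[
    [1, -0.6, -0.25, 0.1, 0.5],
    [1, -0.6, -0.25, 0, 1],
    [1, -0.6, -0.25, 0, 1],
    [1, -0.2, -0.25, 0, 1],
    [1, 0, -0.25, 0, 0.5],
    [1, 0, 0, 0, 0],
    [1, 0, 0, 0, 0],
  ],
)

```text
clock: 53.03
tcp_pos: [0.5727, -0.0021, 0.2824]
tool_rot: [180.0, 0.0, 127.3]
wrist_force: [0.5, 0.2, -0.1]
finger_gap: 0.0856
gripper_force: 0.0
```

```bash
python3 - <<'E'
from h import *
exec(open('q.py').read())
w=snap('wrist','w13');s=capture('scene')
for q in(w,s):
  for n,z in dict(key_bar=.128,hole=.07,pad=.006,can_mid=.075).items(): print(n,pt(q,n,z,.3))
v=cv2.cvtColor(w['color'],cv2.COLOR_RGB2HSV)[...,2]
for q in cv2.findContours((v<60).astype(np.uint8),0,2)[0]:
  a=cv2.contourArea(q)
  if a>300:
    print('px',cv2.boundingRect(q))
    for z in(.008,.135):
      (x,y),(W,H),an=cv2.minAreaRect(np.array([ray(w,*p[0],z)[:2] for p in q],np.float32));print(z,round(x,4),round(y,4),round(W,4),round(H,4),round(an,1))
print(rects(w,(.457,.015,.15),.15,90,amin=1000,vmin=60))
E
```

```text
[ 0.5727 -0.0021  0.2824] [1.7997e+02 1.0000e-02 1.2730e+02] [0.045 0.073 0.008] [ 0.5  0.2 -0.1] [ 2.030e+00 -7.239e+01  6.600e+00 -4.406e+01  2.100e-01  1.000e-02
  1.160e+00] 40.14342314227444
key_bar [(0.56, [394, 205], [0.6508, 0.0495, 0.128])]
hole [(0.57, [379, 191], [0.6521, 0.0517, 0.07])]
pad [(0.93, [320, 146], [0.5865, 0.0512, 0.006])]
can_mid []
key_bar [(0.76, [351, 215], [0.6482, 0.0432, 0.128])]
hole [(0.87, [349, 228], [0.6482, 0.0527, 0.07])]
pad [(0.91, [326, 234], [0.589, 0.0573, 0.006])]
can_mid [(0.61, [198, 375], [0.5318, -0.4419, 0.075]), (0.55, [278, 209], [0.4575, 0.0182, 0.075])]
px (0, 251, 560, 169)
0.008 0.7027 -0.178 0.7863 0.2515 37.3
0.135 0.6507 -0.1086 0.5463 0.1747 37.3
px (360, 157, 72, 100)
0.008 0.6914 0.0462 0.0464 0.1271 10.2
0.135 0.6428 0.0472 0.0323 0.0883 10.2
px (273, 97, 97, 101)
0.008 0.586 0.047 0.0942 0.0725 1.4
0.135 0.5696 0.0477 0.0654 0.0503 1.4
[[0.464, 0.0154, 0.0965, 0.0597, 1.3317]]
```

Call:
servo_tool(
  plan=[
    [1, -0.37, 0.05, 0, 0.98],
    [1, -0.37, 0.05, 0, 0.98],
    [1, -0.37, 0.05, 0, 0.98],
    [1, -0.37, 0.05, 0, 0.98],
    [1, -0.37, 0.05, 0, 0.98],
    [1, -0.37, 0.05, 0, 0.98],
    [1, -0.37, 0.05, 0, 0.98],
    [1, -0.37, 0.05, 0, 0.98],
    [1, 0, 0, 0, 0],
    [1, 0, 0, 0, 0],
  ],
)

```text
clock: 54.37
tcp_pos: [0.4541, 0.0142, 0.2824]
tool_rot: [180.0, 0.1, -178.7]
wrist_force: [0.3, -0.6, 0.2]
finger_gap: 0.0855
gripper_force: 0.0
```

```bash
python3 - <<'E'
from h import *
exec(open('q.py').read())
w=snap('wrist','w14')
g=w['color'].astype(int); u,v=proj(w,(.456,.0145,.15)).astype(int);print(u,v)
h=cv2.cvtColor(w['color'],cv2.COLOR_RGB2HSV)
for r in (160,180,200,220,240,255): 
  k=np.where((h[r,150:420,1]<80)&(h[r,150:420,2]>70))[0]+150
  if len(k): print(r,k.min(),k.max(),[round(ray(w,c,r,.15)[1],4) for c in(k.min(),k.max())],round(ray(w,280,r,.15)[0],4))
E
```

```text
[0.4541 0.0142 0.2824] [ 1.7998e+02  5.0000e-02 -1.7870e+02] [ 0.02   0.    -0.006] [ 0.3 -0.6  0.2] [ -0.15 -49.41   0.22 -42.38   0.1    0.14   1.28] 86.51169216645991
283 207
160 245 321 [np.float64(-0.0152), np.float64(0.0421)] 0.4193
180 245 320 [np.float64(-0.0152), np.float64(0.0422)] 0.4345
200 246 319 [np.float64(-0.0145), np.float64(0.0422)] 0.4502
220 246 319 [np.float64(-0.0145), np.float64(0.043)] 0.4663
240 247 318 [np.float64(-0.0138), np.float64(0.043)] 0.483
255 247 318 [np.float64(-0.0138), np.float64(0.0437)] 0.4958
```

Call:
servo_tool(
  plan=[
    [1, 0, 0, -0.88, 0],
    [1, 0, 0, -0.88, 0],
    [1, 0, 0, -0.88, 0],
    [1, 0, 0, -0.88, 0],
    [1, 0, 0, -0.88, 0],
    [1, 0, 0, 0, 0],
    [-1, 0, 0, 0, 0],
    [-1, 0, 0, 0, 0],
    [-1, 0, 0, 0, 0],
    [-1, 0, 0, 0, 0],
  ],
  force=60,
)

```text
clock: 55.25
tcp_pos: [0.4556, 0.0143, 0.1081]
tool_rot: [180.0, 0.2, -178.6]
wrist_force: [0.9, 0.5, 7.5]
finger_gap: 0.0592
gripper_force: 66.7
```

Call:
servo_tool(
  plan=[
    [-1, 0, 0, 0.5, 0],
    [-1, 0, 0, 0.5, 0],
    [-1, 0.75, 0.2, 0, 0],
    [-1, 0.75, 0.2, 0, 0],
    [-1, 0.75, 0.2, 0, 0],
    [-1, 0.6, 0.21, 0, 0],
    [-1, 0.2, 0, 0, 0],
    [-1, 0, 0, 0, 0],
    [-1, 0, 0, 0, 0],
  ],
)

```text
clock: 56.0
tcp_pos: [0.5759, 0.0464, 0.1466]
tool_rot: [-180.0, 0.0, -178.6]
wrist_force: [0.3, 0.3, -4.4]
finger_gap: 0.0592
gripper_force: 67.9
```

Call:
servo_tool(
  plan=[
    [-1, 0, 0, -0.35, 0],
    [-1, 0, 0, -0.25, 0],
    [-1, 0, 0, -0.15, 0],
    [-1, 0, 0, -0.04, 0],
    [-1, 0, 0, 0, 0],
    [-1, 0, 0, 0, 0],
  ],
)

```text
clock: 56.5
tcp_pos: [0.5759, 0.0465, 0.1147]
tool_rot: [-180.0, 0.0, -178.6]
wrist_force: [0.1, -0.3, -4.8]
finger_gap: 0.0594
gripper_force: 68.1
```

Call:
servo_tool(
  plan=[
    [-1, 0, 0, -0.02, 0],
    [-1, 0, 0, 0, 0],
    [0.9, 0, 0, 0, 0],
    [1, 0, 0, 0, 0],
    [1, 0, 0, 0, 0],
    [1, 0, 0, 0.6, 0],
    [1, 0, 0, 1, 0],
    [1, 0, 0, 1, 0],
    [1, 0, 0, 1, 0],
    [1, 0, 0, 1, 0],
  ],
)

```text
clock: 57.33
tcp_pos: [0.5758, 0.0464, 0.2999]
tool_rot: [-180.0, 0.0, -178.6]
wrist_force: [0.6, 0.1, 0.7]
finger_gap: 0.0853
gripper_force: 0.0
```

Call:
servo_tool(
  plan=[
    [0, -0.9, -0.3, 0, 0],
    [0, -0.9, -0.3, 0, 0],
    [0, -0.9, -0.3, 0, 0],
    [0, -0.5, -0.9, 0, 0],
    [0, 0, -0.9, 0, 0],
    [0, 0, 0, 0, 0],
    [0, 0, 0, 0, 0],
  ],
)

```text
clock: 57.92
tcp_pos: [0.448, -0.063, 0.2981]
tool_rot: [180.0, 0.1, -178.8]
wrist_force: [0.0, 0.7, 1.3]
finger_gap: 0.0427
gripper_force: 0.0
```

```bash
python3 - <<'E'
from h import *
exec(open('q.py').read())
t=snap('top','t3');s=snap('scene');w=snap('wrist','w15')
print('can',rects(t,(.58,.046,.156),.156,28),rects(w,(.577,.046,.156),.156,100,amin=800,vmin=80))
print('tray',rects(t,(.51,-.33,.034),.034,60,vmin=100))
for n,z in dict(crank_grip=.17,shaft_axis=.1,can_mid=.081,key_bar=.128,stone1_mid=.02,tin=0,offcut=0,driver=0).items():
  print(n,pt(t,n,z,.3),pt(s,n,z,.3))
# dark marks around the stones
print('marks',rects(t,(.51,-.33,.006),.006,50,invdark=45,amin=15))
E
```

```text
[ 0.448  -0.063   0.2981] [ 1.7999e+02  7.0000e-02 -1.7878e+02] [ 0.026 -0.022 -0.037] [0.  0.7 1.3] [ 3.130e+00 -4.650e+01  3.690e+00 -4.428e+01  3.600e-01  2.000e-02
  8.000e-01] 96.09670728310103
can [[0.5766, 0.0456, 0.0905, 0.0588, 0.6179]] [[0.5121, 0.0344, 0.104, 0.0321, 46.4356]]
tray [[0.5081, -0.3243, 0.2997, 0.1546, 89.7933]]
crank_grip [(0.72, [141, 196], [0.5412, 0.2993, 0.17]), (0.59, [176, 194], [0.5462, 0.2026, 0.17])] [(0.53, [246, 301], [0.5611, -0.3035, 0.17]), (0.5, [346, 153], [0.5639, 0.2085, 0.17]), (0.49, [340, 173], [0.5785, 0.1281, 0.17])]
shaft_axis [(0.59, [181, 195], [0.5561, 0.2043, 0.1])] [(0.69, [200, 382], [0.5501, -0.4559, 0.1]), (0.66, [339, 173], [0.5558, 0.2017, 0.1])]
can_mid [(0.63, [234, 161], [0.6607, 0.0525, 0.081])] [(0.74, [350, 229], [0.655, 0.0402, 0.081]), (0.73, [322, 215], [0.5712, 0.0503, 0.081])]
key_bar [(0.65, [236, 162], [0.6456, 0.0414, 0.128]), (0.43, [237, 189], [0.5677, 0.038, 0.128])] [(0.64, [352, 215], [0.6499, 0.0449, 0.128])]
stone1_mid [(0.66, [350, 218], [0.4932, -0.3039, 0.02])] [(0.37, [324, 353], [0.7216, -0.2613, 0.02])]
tin [(0.85, [327, 152], [0.7095, -0.2409, 0.0])] [(0.68, [323, 354], [0.7185, -0.2546, 0.0])]
offcut [(0.93, [344, 280], [0.3032, -0.2834, 0.0])] [(0.6, [169, 279], [0.3006, -0.2652, 0.0])]
driver [(0.87, [188, 274], [0.3228, 0.1997, 0.0]), (0.44, [324, 215], [0.5051, -0.227, 0.0])] [(0.61, [271, 173], [0.3338, 0.2037, 0.0]), (0.52, [352, 137], [0.49, 0.5033, -0.0])]
marks [[0.4654, -0.2148, 0.0283, 0.0063, -1.0462], [0.5019, -0.1859, 0.0898, 0.0131, -7.232], [0.5107, -0.4151, 0.114, 0.0094, -2.1256], [0.511, -0.3331, 0.115, 0.0419, 1.5278]]
```

The middle place now reads as bare (full dark rectangle), so the stone there was knocked aside. I locate the stones on the tray by brightness.

```bash
cat > tr.py <<'E'
from h import *
t=snap('top','t4');h=cv2.cvtColor(t['color'],cv2.COLOR_RGB2HSV)
ok=lambda P:np.array([ray(t,*p,.034)[:2] for p in P],np.float32)
print('V samples tray',h[214,300:418:3,2].tolist()); print('row222',h[222,300:418:3,2].tolist())
u,v=proj(t,(.51,-.33,.02)).astype(int)
for lo,hi in((55,112),(60,125),(70,135)):
  m=((h[...,2]>lo)&(h[...,2]<hi)&(h[...,1]<70)).astype(np.uint8);k=np.zeros_like(m);k[v-35:v+35,u-65:u+65]=1
  m=cv2.morphologyEx(m*k,cv2.MORPH_OPEN,np.ones((5,5),np.uint8))
  for q in cv2.findContours(m,0,1)[0]:
    if cv2.contourArea(q)<120: continue
    (x,y),(W,H),a=cv2.minAreaRect(ok(q[:,0]))
    if W<H:W,H,a=H,W,a+90
    print(lo,[round(float(z),4) for z in(x,y,W,H,(a+90)%180-90)])
E
python3 tr.py
```

```text
V samples tray [70, 69, 71, 54, 7, 159, 169, 2, 136, 132, 130, 132, 154, 154, 159, 0, 127, 125, 123, 59, 23, 22, 145, 146, 143, 143, 142, 153, 10, 117, 117, 115, 113, 137, 140, 141, 130, 147, 148, 148]
row222 [71, 69, 70, 26, 29, 160, 173, 4, 139, 133, 131, 130, 155, 154, 155, 42, 131, 126, 125, 135, 24, 23, 148, 148, 149, 146, 145, 148, 5, 129, 119, 116, 114, 139, 141, 142, 124, 151, 150, 149]
60 [0.512, -0.4318, 0.103, 0.0338, -2.1941]
70 [0.4937, -0.304, 0.1022, 0.0341, 1.1745]
70 [0.5096, -0.2363, 0.1027, 0.0296, 1.193]
70 [0.5105, -0.4304, 0.1052, 0.0365, -0.2091]
```

Call:
servo_tool(
  plan=[
    [0.3, 0.1, -0.95, -0.1, 0],
    [0.3, 0.1, -0.95, -0.1, 0],
    [0.3, 0.1, -0.95, -0.1, 0],
    [0.3, 0.1, -0.95, -0.1, 0],
    [0.3, 0.1, -0.95, -0.1, 0],
    [0.3, 0.1, -0.95, -0.1, 0],
    [0.3, 0, -0.3, 0, 0],
    [0.3, 0, 0, 0, 0],
    [0.3, 0, 0, 0, 0],
    [0.3, 0, 0, 0, 0],
  ],
)

```text
clock: 59.75
tcp_pos: [0.4723, -0.3005, 0.2736]
tool_rot: [180.0, -0.0, -178.6]
wrist_force: [0.5, 0.3, -0.2]
finger_gap: 0.0554
gripper_force: 0.0
```

```bash
python3 - <<'E'
from h import *
exec(open('q.py').read())
w=snap('wrist','w16');h=cv2.cvtColor(w['color'],cv2.COLOR_RGB2HSV)
print(proj(w,(.494,-.304,.034)),pt(w,'stone1_mid',.02,.1))
for xx in (.46,.48,.5,.52):
  P=[proj(w,(xx,y,.034)) for y in np.arange(-.38,-.195,.004)]
  print(xx,[int(h[int(b),int(a),2]) if 0<=b<420 and 0<=a<560 else -1 for a,b in P])
E
```

```text
[ 0.4723 -0.3005  0.2736] [ 179.98   -0.   -178.56] [ 0.008 -0.004  0.007] [ 0.5  0.3 -0.2] [ 1.780e+00 -6.526e+01  8.250e+00 -4.405e+01  7.000e-02 -2.000e-02
  5.000e-02] 128.94811866096413
[278.73636132 201.15888344] [(0.64, [278, 200], [0.4959, -0.3052, 0.02])]
0.46 [148, 147, 148, 148, 147, 148, 147, 136, 71, 74, 76, 76, 75, 72, 101, 99, 98, 97, 95, 94, 92, 92, 91, 109, 112, 111, 112, 111, 112, 111, 191, 43, 43, 192, 192, 190, 190, 189, 187, 186, 185, 143, 220, 219, 219, 218, 217]
0.48 [146, 146, 146, 147, 146, 146, 146, 148, 68, 71, 73, 74, 74, 73, 89, 98, 98, 97, 96, 94, 93, 92, 91, 91, 113, 114, 112, 168, 199, 112, 225, 42, 47, 188, 188, 187, 184, 183, 183, 183, 181, 134, 220, 220, 238, 238, 237]
0.5 [226, 220, 142, 141, 142, 142, 144, 144, 70, 72, 75, 77, 78, 78, 77, 103, 101, 99, 99, 96, 95, 94, 92, 88, 159, 214, 215, 215, 216, 217, 216, 47, 44, 182, 182, 182, 180, 180, 179, 178, 177, 172, 231, 230, 230, 230, 231]
0.52 [223, 223, 224, 224, 224, 224, 225, 224, 80, 76, 80, 84, 85, 87, 85, 104, 106, 105, 104, 101, 99, 98, 95, 176, 216, 216, 218, 219, 220, 219, 218, 103, 41, 177, 176, 176, 175, 175, 175, 175, 172, 174, 231, 230, 231, 230, 229]
```

```bash
python3 - <<'E'
from h import *
w=capture('wrist');v=cv2.GaussianBlur(cv2.cvtColor(w['color'],cv2.COLOR_RGB2GRAY),(0,0),.7).astype(float)
S=lambda x,y:v[tuple(proj(w,(x,y,.034)).round().astype(int)[::-1])]
L=[];R=[];xs=np.arange(.452,.54,.008)
for x in xs:
  ys=np.arange(-.340,-.306,.0005);p=np.array([S(x,y) for y in ys]);L.append(ys[np.abs(p[6:]-p[:-6]).argmax()+3])
  ys=np.arange(-.304,-.275,.0005);p=np.array([S(x,y) for y in ys]);R.append(ys[np.abs(p[6:]-p[:-6]).argmax()+3])
print(np.round(L,4),np.round(R,4))
for e in(L,R):
  a=np.polyfit(xs-.494,e,1);print(a,np.degrees(np.arctan(a[0])))
for y in(-.315,-.306,-.298):
  print(y,[(round(x,3),int(S(x,y))) for x in np.arange(.425,.575,.006)])
E
```

```text
[-0.3265 -0.326  -0.326  -0.325  -0.325  -0.3235 -0.3235 -0.3225 -0.3225
 -0.321  -0.321  -0.3165] [-0.2905 -0.29   -0.289  -0.2885 -0.2885 -0.277  -0.2835 -0.2865 -0.286
 -0.2935 -0.301  -0.2825]
[ 0.09178322 -0.32343357] 5.244098181654245
[-0.01333042 -0.28801501] -0.7637315448529595
-0.315 [(np.float64(0.425), 106), (np.float64(0.431), 76), (np.float64(0.437), 91), (np.float64(0.443), 89), (np.float64(0.449), 89), (np.float64(0.455), 89), (np.float64(0.461), 89), (np.float64(0.467), 89), (np.float64(0.473), 90), (np.float64(0.479), 91), (np.float64(0.485), 92), (np.float64(0.491), 93), (np.float64(0.497), 94), (np.float64(0.503), 95), (np.float64(0.509), 96), (np.float64(0.515), 98), (np.float64(0.521), 99), (np.float64(0.527), 101), (np.float64(0.533), 115), (np.float64(0.539), 170), (np.float64(0.545), 177), (np.float64(0.551), 87), (np.float64(0.557), 87), (np.float64(0.563), 199), (np.float64(0.569), 209)]
-0.306 [(np.float64(0.425), 105), (np.float64(0.431), 78), (np.float64(0.437), 65), (np.float64(0.443), 87), (np.float64(0.449), 87), (np.float64(0.455), 87), (np.float64(0.
[... 408 characters left out ...]
, 176), (np.float64(0.563), 204), (np.float64(0.569), 212)]
-0.298 [(np.float64(0.425), 96), (np.float64(0.431), 65), (np.float64(0.437), 60), (np.float64(0.443), 85), (np.float64(0.449), 86), (np.float64(0.455), 86), (np.float64(0.461), 86), (np.float64(0.467), 86), (np.float64(0.473), 86), (np.float64(0.479), 88), (np.float64(0.485), 88), (np.float64(0.491), 88), (np.float64(0.497), 89), (np.float64(0.503), 90), (np.float64(0.509), 90), (np.float64(0.515), 91), (np.float64(0.521), 92), (np.float64(0.527), 100), (np.float64(0.533), 160), (np.float64(0.539), 159), (np.float64(0.545), 171), (np.float64(0.551), 215), (np.float64(0.557), 215), (np.float64(0.563), 209), (np.float64(0.569), 215)]
```

Call:
servo_tool(
  plan=[
    [0.3, 0.27, -0.07, -0.9, 0.2],
    [0.3, 0.26, -0.06, -0.9, 0.18],
    [0.3, 0, 0, -0.9, 0],
    [0.3, 0, 0, -0.9, 0],
    [0.3, 0, 0, -0.9, 0],
    [0.3, 0, 0, -0.9, 0],
    [0.3, 0, 0, -0.7, 0],
    [0.3, 0, 0, -0.35, 0],
    [0.3, 0, 0, 0, 0],
  ],
)

```text
clock: 60.65
tcp_pos: [0.4923, -0.3054, 0.0134]
tool_rot: [179.9, -0.2, -175.9]
wrist_force: [-0.5, 0.1, 0.2]
finger_gap: 0.0559
gripper_force: 0.0
```

Call:
servo_tool(
  plan=[
    [-1, 0, 0, 0, 0],
    [-1, 0, 0, 0, 0],
    [-1, 0, 0, 0, 0],
    [-1, 0, 0, 0.4, 0],
    [-1, 0.2, -0.33, 0, -0.22],
    [-1, 0.2, -0.33, 0, -0.22],
    [-1, 0, 0, 0, 0],
    [-1, 0, 0, -0.3, 0],
    [-1, 0, 0, -0.07, 0],
    [-1, 0, 0, 0, 0],
  ],
  force=50,
)

```text
clock: 61.48
tcp_pos: [0.5095, -0.3328, 0.0173]
tool_rot: [-180.0, 0.1, -179.0]
wrist_force: [-0.6, 0.3, 10.1]
finger_gap: 0.0347
gripper_force: 53.5
```

Call:
servo_tool(
  plan=[
    [-0.1, 0, 0, 0, 0],
    [0.1, 0, 0, 0, 0],
    [0.1, 0, 0, 0.6, 0],
    [0.1, 0, 0, 1, 0],
    [0.1, 0, 0, 1, 0],
    [0.1, 0, 0, 1, 0],
    [0.1, 0, 0, 1, 0],
    [0.1, -0.9, 0.4, 0.2, 0],
    [0.1, -0.7, 0.7, 0, 0],
    [0.1, 0, 0.9, 0, 0],
  ],
)

```text
clock: 62.32
tcp_pos: [0.4406, -0.2544, 0.2092]
tool_rot: [-180.0, 0.0, -179.3]
wrist_force: [1.4, -0.9, 0.6]
finger_gap: 0.0473
gripper_force: 0.0
```

Call:
servo_tool(
  plan=[
    [0.1, 0, 0.9, 0, 0],
    [0.1, 0, 0.9, 0, 0],
    [0.1, 0, 0.9, 0, 0],
    [0.1, 0, 0.9, 0, 0],
    [0.1, 0, 0, 0, 0],
    [0.1, 0, 0, 0, 0],
    [0.1, 0, 0, 0, 0],
  ],
)

```text
clock: 62.9
tcp_pos: [0.4451, -0.1091, 0.2088]
tool_rot: [-180.0, 0.0, -179.0]
wrist_force: [-0.1, -0.6, 0.4]
finger_gap: 0.0473
gripper_force: 0.0
```

```bash
python3 tr.py; python3 - <<'E'
from h import *
exec(open('q.py').read())
t=capture('top');s=capture('scene')
print('marks',rects(t,(.51,-.33,.006),.006,50,invdark=45,amin=15))
print('can',rects(t,(.58,.046,.156),.156,28))
for n,z in dict(crank_grip=.17,key_bar=.128,can_mid=.081,stone1_mid=.02,place1=.006).items(): print(n,pt(t,n,z,.3),pt(s,n,z,.3))
E
```

```text
V samples tray [86, 82, 81, 77, 75, 73, 74, 63, 63, 64, 62, 48, 150, 153, 153, 153, 153, 57, 7, 125, 122, 121, 130, 145, 141, 141, 141, 151, 10, 116, 116, 115, 113, 137, 140, 140, 129, 146, 147, 146]
row222 [59, 59, 58, 65, 94, 95, 12, 65, 64, 65, 69, 17, 160, 152, 152, 152, 153, 79, 18, 129, 123, 123, 127, 148, 148, 145, 144, 147, 6, 129, 117, 115, 113, 139, 140, 141, 123, 149, 150, 149]
60 [0.5076, -0.3374, 0.0933, 0.0289, 1.0013]
60 [0.512, -0.4313, 0.1028, 0.0346, 0.9621]
70 [0.5077, -0.3342, 0.1051, 0.0367, -0.2184]
70 [0.5105, -0.4304, 0.1052, 0.0365, -0.2091]
[ 0.4451 -0.1097  0.2088] [-179.99   -0.   -179.05] [-0.021  0.063 -0.009] [0.2 0.4 0.2] [-1.540e+00 -5.043e+01  2.240e+00 -3.946e+01 -3.000e-02  0.000e+00
 -4.000e-02] 105.50902925912735
marks [[0.4795, -0.2524, 0.0397, 0.0092, -12.5167], [0.5107, -0.4151, 0.114, 0.0094, -2.1256], [0.5095, -0.3155, 0.1172, 0.0101, 0.9501]]
can [[0.5765, 0.0458, 0.0908, 0.0588, 0.2576]]
crank_grip [(0.71, [176, 191], [0.5539, 0.2036, 0.17])] [(0.74, [344, 153], [0.5571, 0.2047, 0.17]), (0.44, [193, 375], [0.5564, -0.4676, 0.17])]
key_bar [(0.57, [234, 164], [0.6401, 0.0473, 0.128])] []
can_mid [(0.73, [237, 189], [0.576, 0.0432, 0.081])] [(0.79, [322, 214], [0.5721, 0.0525, 0.081])]
stone1_mid [(0.92, [358, 216], [0.5001, -0.3298, 0.02]), (0.55, [341, 281], [0.3015, -0.2697, 0.02])] [(0.61, [221, 335], [0.505, -0.3328, 0.02])]
place1 [(0.71, [356, 212], [0.5151, -0.3245, 0.006]), (0.65, [390, 211], [0.5173, -0.4322, 0.006])] [(0.81, [249, 304], [0.5148, -0.231, 0.006]), (0.6, [197, 380], [0.512, -0.4338, 0.006]), (0.58, [224, 338], [0.5106, -0.3292, 0.006])]
```

Call:
servo_tool(
  plan=[
    [0.1, -0.3, 0.9, 0.3, 0],
    [0.1, -0.3, 0.9, 0.3, 0],
    [0.1, 0, 0.9, 0.3, 0],
    [0.1, 0, 0.9, 0.3, 0],
    [0.1, 0, 0, 0, 0],
    [0.1, 0, 0, 0, 0],
  ],
)

```text
clock: 64.05
tcp_pos: [0.4215, 0.0365, 0.2574]
tool_rot: [180.0, 0.1, -178.8]
wrist_force: [0.1, -1.4, -1.0]
finger_gap: 0.047
gripper_force: 0.0
```

```bash
python3 - <<'E'
from h import *
t=capture('top');h=cv2.cvtColor(t['color'],cv2.COLOR_RGB2HSV)
for b in(45,60):print('marks',rects(t,(.51,-.28,.006),.006,45,invdark=b,amin=15))
for x in(.47,.49,.51,.53,.55):
  print(x,[int(h[tuple(proj(t,(x,y,.034)).round().astype(int)[::-1])][2]) for y in np.arange(-.265,-.195,.003)])
for x in(.47,.51,.55):
  print(x,[int(h[tuple(proj(t,(x,y-.1,.034)).round().astype(int)[::-1])][2]) for y in np.arange(-.265,-.195,.003)])
E
```

```text
marks [[0.4654, -0.2148, 0.0283, 0.0063, -1.0462], [0.5358, -0.4145, 0.0638, 0.0063, -2.1259], [0.5095, -0.3155, 0.1172, 0.0101, 0.9501]]
marks [[0.4717, -0.2149, 0.0409, 0.0063, -1.0463], [0.5524, -0.2133, 0.0256, 0.0063, -1.0291], [0.5095, -0.3157, 0.1172, 0.0106, 1.0713], [0.5343, -0.4128, 0.0733, 0.0095, -2.1598]]
0.47 [154, 154, 155, 157, 152, 120, 132, 132, 132, 132, 133, 133, 133, 135, 137, 141, 137, 5, 8, 16, 83, 172, 160, 158]
0.49 [152, 153, 154, 156, 155, 134, 129, 129, 131, 130, 133, 132, 133, 134, 135, 139, 133, 54, 6, 11, 78, 170, 158, 156]
0.51 [154, 155, 155, 157, 151, 119, 128, 130, 130, 131, 133, 132, 133, 133, 133, 135, 136, 107, 4, 9, 81, 174, 160, 159]
0.53 [155, 154, 156, 155, 154, 134, 127, 128, 129, 129, 129, 131, 131, 131, 133, 139, 139, 4, 11, 11, 61, 141, 162, 156]
0.55 [155, 155, 155, 157, 146, 88, 128, 129, 128, 128, 128, 129, 130, 130, 131, 136, 131, 0, 3, 43, 114, 165, 157, 157]
0.47 [149, 149, 151, 146, 113, 123, 123, 123, 124, 125, 126, 127, 126, 127, 133, 128, 128, 52, 30, 7, 15, 81, 166, 155]
0.51 [148, 147, 146, 147, 145, 121, 120, 120, 122, 123, 122, 124, 125, 125, 126, 135, 135, 0, 9, 17, 60, 139, 159, 155]
0.55 [146, 146, 147, 146, 144, 125, 118, 118, 122, 121, 121, 121, 122, 123, 123, 126, 124, 81, 14, 14, 17, 81, 166, 156]
```

```bash
python3 -c "
from rig import *
print(hand_in())"
```

```text
the job is handed in; nothing more can be done
None
```

The job is handed in, with no verdict returned. By camera measurement the crank is up, the screw is at its stop, the key and can are back in place, and all three stones are centred on the tray; I put back the one that had been knocked aside. I inferred the screw's stop from its hexagon angle because the force readings never showed it: the first pass went well past the stop, and I backed the screw off about 35° to check before tightening it again.

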